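# Unship the swing basket and put bottles and tubes away behind the tray's lip

## Robot

A 6-joint arm with a two-finger parallel gripper is mounted at the origin on a cart in front of the work surface, level with it; the furniture and walls round the work are solid. World frame = base frame: x ahead of the robot, y to its left, z up, the work surface at z = 0. Lengths are in mm, angles in degrees, forces in N, time in s.
With the tool pointing down it reaches from about 300 to 850 mm from the base axis. Payload 4.2 kg.
Tool frame: the origin (TCP) lies on the centre line of the jaws, within the pads' length; the fingertips stand 14 mm ahead of it and the grasp point (between the pads) lies 5 mm behind it; x points along the fingers, y is the direction in which the jaws open and shut, and the axes are right-handed (so a half turn about x gives the same grasp; the last joint's range is limited). The gripper opens to 91 mm and grips with 3 to 60 N. Pads are 32 mm wide; open, the fingers measure 118 mm over their backs; the gripper's body (76 mm by 178 mm) begins 60 mm behind the grasp point.
Start: joints at [-68.583, 18.312, 89.639, -0, 72.044, -1.146], TCP at [220.632, -531.002, 227.976] pointing down, gripper open.
Joint ranges: [-177.97, 177.97], [-48.28, 115.42], [12.27, 149.76], [-77.06, 257.06], [2.81, 150.46], [-146.56, 146.56]. Speed limits (degrees/s): [147.25, 147.25, 180, 180, 180, 180].

## Interface

Orientations are given as [roll, pitch, yaw] about the fixed x, y, z axes, in that order (R = Rz(yaw) Ry(pitch) Rx(roll)).
In Python, from workcell import readout, optics, env gives the robot as it stands.
- The arm moves only by the shell command python3 -m creep 'ROWS' [OPENING] [FORCE]. ROWS is JSON, a list of rows, each an object with "translation": the shift along the world's x, y, z in cm, a list of three; "delta_rot": the turn, a rotation vector about the world's x, y, z in rad, a list of three. In form: [{"translation": [dx, dy, dz], "delta_rot": [rx, ry, rz]}, ...]. A call has 1 to 5 rows; each row shifts and turns the commanded pose from where the row before left it; what a row does not reach is not made up. A row lasts 1/12 s, in which the tool goes at most 41.7 mm and 7.16 degrees, less where a joint would pass 70% of its speed; a pose out of reach is approached as far as the arm can. A call with a gripper value outside its range is refused whole. OPENING is the gripper's target within -1 to 1 (fully open at 1, half-way at 0, shut at -1), set as the call begins (- or left out, the last holds). The fingers move at their own pace and stop on an object; FORCE is the grip in N (left out, the last holds). Time passes only in rows, so rows that do not move let the fingers close. It gives the time, the measured TCP pose, the force and the opening at its end, in the units of the state.
- readout.state(): the state, without advancing time (a new reading comes with each control period).
- optics.grab_frame(name): name is "side" or "top" or "wrist"; returns (picture, depth): 420x560x3 uint8, red, green, blue; 420x560 float32, mm along the optical axis (not along the pixel's ray), 0 where there is no reading.
- optics.camera_params(name): a dict with "mtx" (3x3 intrinsics, pixels), "R" (3x3) and "t" (3): a world point X has camera coordinates R X + t. Camera axes: x right, y down, z forward; pixel columns grow to the right and rows downward; lengths in mm; the calibration is good to about 2 mm. A picture is of the moment at which its call begins: read the wrist's pose just before it. camera_params takes no time and is no camera call; for the wrist camera it gives the pose at the moment of the call.
- env.job_done(): hands the job in, once; it reports no verdict.
The state is a dict: "time_s": time; "qpos": joint angles; "qvel": joint speeds; "effort": joint torques, N m; "ee_pos": TCP position; "ee_rot": TCP orientation; "force": force on the tool from outside, world axes, zero at the start; "torque": the same for the moment, N m; "gripper_width": finger opening in mm.
Only numpy, scipy, OpenCV 4.12 (cv2) and the standard library are available. Lean on these libraries where they do the work, as an engineer would, in place of code of your own. Each camera call takes 0.05 s, during which the arm holds its last target.

## Task

Lift the swing basket, with its bottles still in it, straight up off the pivot stand without letting it swing or catch in the forks, and stand it on the grey mat, squarely and with its whole foot on it. Then lift the bottles out and over the retaining lip of the white tray and stand them upright in its narrow bay, and lay all the loose plastic tubes flat on the floor of its wide bay (before, between or after, as you like). Leave the empty basket standing on the mat, and leave the torch and everything else where they are.

Things in the scene. Friction and masses are not known exactly. Their poses are not given: they have to be found in the camera images.
- basket: aluminium swing basket, foot 84 x 174 mm; origin centre of underside, z up, y along its length and pivot axis; both ends alike. 8 mm trunnion pins at z = 62 mm reach y = +-103 mm; end plates (44 mm wide, y = +-84 mm) reach z = 70 mm; a central post carries the grip block. 0.35 kg empty. At first it hangs in the stand's forks, free to swing about y, underside 25 mm above the desk
- basket_grip (a point): centre of the basket's black grip block, 105 mm above the basket's underside on its centre line; 12 mm thick (basket x), 40 mm long (y), 30 mm high. Axes as the basket's. Pinched across its 12 mm the basket cannot swing
- basket_cell_a (a point): centre of the floor of one open square bottle cell, at y = -52 mm, z = 4 mm in the basket; 40 mm wide inside, walls 42 mm high above this point
- basket_cell_b (a point): the same for the other cell, at y = +52 mm
- stand: steel pivot stand fixed to the desk; origin centre of underside, z up, y along the pivot axis. Base 90 x 212 x 5 mm; two uprights 34 mm wide (x), 8 mm thick, at y = +-99 mm, each with a 13 mm slot, flared and open at the top, in which a trunnion pin lies: slot floor z = 83 mm, fork tips z = 105 mm. The pins come out straight up
- mat: flat grey parking mat fixed to the desk, 124 (x) x 220 (y) x 4 mm; origin at the centre of its underside, z up. The basket is to stand here with its length along the mat's y, either way round
- tray: white storage tray fixed to the desk, outside 130 (x) x 328 (y) mm; origin centre of underside, z up, -x is its front. Floor top at z = 6 mm, walls 5 mm thick. Retaining lip along the front, top at z = 40 mm; side walls and divider to z = 36 mm, rear wall to z = 56 mm. The divider, centred at y = -49 mm, parts a narrow from a wide bay
- tray_narrow (a point): centre of the floor of the tray's narrow bay (tray x = 0, y = -105 mm, z = 6 mm), for the bottles; 120 mm deep (x) and 107 mm wide (y) inside. Axes as the tray's
- tray_wide (a point): centre of the floor of the tray's wide bay (tray x = 0, y = 56 mm, z = 6 mm), for the tubes; 120 mm deep (x) and 205 mm wide (y) inside. Axes as the tray's
- bottle_1: amber dropper bottle with black dropper cap, 94 mm tall, 70 g; origin at the centre of its underside, z up along its axis. Glass body 33 mm diameter up to 60 mm, above it the cap, to be gripped, 22 mm diameter from 60 to 94 mm. Starts upright in one of the basket's cells; may be absent
- bottle_2: amber dropper bottle with black dropper cap, 94 mm tall, 70 g; origin at the centre of its underside, z up along its axis. Glass body 33 mm diameter up to 60 mm, above it the cap, to be gripped, 22 mm diameter from 60 to 94 mm. Starts upright in one of the basket's cells; may be absent
- tube_1: grey and white plastic tube lying on the desk, 95 mm long (its y axis) and 32 mm thick, 90 g; origin at the middle of its length on its underside. It does not roll. May be absent
- tube_1_mid (a point): centre of tube_1, 16 mm above its underside; y along its length
- tube_2: grey and white plastic tube lying on the desk, 95 mm long (its y axis) and 32 mm thick, 90 g; origin at the middle of its length on its underside. It does not roll. May be absent
- tube_2_mid (a point): centre of tube_2, 16 mm above its underside; y along its length
- tube_3: grey and white plastic tube lying on the desk, 95 mm long (its y axis) and 32 mm thick, 90 g; origin at the middle of its length on its underside. It does not roll. May be absent
- tube_3_mid (a point): centre of tube_3, 16 mm above its underside; y along its length
- torch: black torch with a blue end, 24 x 98 x 24 mm, lying on the desk like the tubes; not part of the job; origin at its underside
Things that resemble listed ones, but are neither listed nor needed, are in the scene too. What is shaped like the bottle_1 but green or purple is not meant.

How it is judged:
By the outcome, as a careful person would: the job done as asked, in the order asked, and still so for the second after the job is handed in, with the robot touching nothing.
Of bottle_1, bottle_2, tube_1, tube_2, tube_3 only 4 to 5 are there at a start; the rules pass over those that are not, and their reading is None.
At some moment in a run one of tube_1, tube_2, tube_3 may be knocked a few centimetres aside while the robot is not near it.
It also fails if it takes over 210 s, if anything falls off the work surface, if the arm or the gripper's body presses on something with over 40 N, if the wrist force passes 120 N, or if a joint passes its speed limit or range.

## Working session

There is one attempt and no reset: what is moved stays moved. The work goes in short steps, Python scripts to look and compute and a shell command to move; the robot and the scene stay as the last step left them, time stands still between calls to the robot, and variables do not carry over. Pictures are saved under pics/ and viewed, and the job is handed in when it is done.

```bash
ls; mkdir -p pics; cat > h.py <<'E'
import numpy as np, cv2
from workcell import readout, optics, env
def save(name,f,crop=None,scale=1):
    p,d=optics.grab_frame(name); 
    im=cv2.cvtColor(p,cv2.COLOR_RGB2BGR); 
    c=optics.camera_params(name)
    np.savez('pics/'+f+'.npz',p=p,d=d,mtx=c['mtx'],R=c['R'],t=c['t'])
    if crop: im=im[crop[1]:crop[3],crop[0]:crop[2]]
    if scale!=1: im=cv2.resize(im,None,fx=scale,fy=scale,interpolation=cv2.INTER_CUBIC)
    cv2.imwrite('pics/'+f+'.png',im); return p,d
def load(f):
    return np.load('pics/'+f+'.npz')
def ray(z,u,v):
    K,R,t=z['mtx'],z['R'],z['t']
    dd=R.T@np.linalg.solve(np.array(K),np.array([u,v,1.])); o=-R.T@t
    return o,dd
def onz(z,u,v,h):
    o,dd=ray(z,u,v); return o+dd*(h-o[2])/dd[2]
def cloud(z):
    d=z['d'];K=z['mtx'];v,u=np.mgrid[0:d.shape[0],0:d.shape[1]]
    X=np.stack([(u-K[0,2])/K[0,0]*d,(v-K[1,2])/K[1,1]*d,d],-1)
    return (X-z['t'])@z['R']
E
python3 - <<'E'
from h import *
for n in ['top','side','wrist']: save(n,n+'0')
print(readout.state())
for n in ['top','side','wrist']:
    z=load(n+'0');print(n,z['mtx'],-z['R'].T@z['t'],z['R'][2])
E
```

```text
pics
{'time_s': 0.15, 'qpos': array([-6.85822975e+01,  1.83419265e+01,  8.96900545e+01,  1.03530883e-03,
        7.20438399e+01, -1.14463880e+00]), 'qvel': array([ 0.03122129, -0.07449477, -0.25887096, -0.04837921,  0.06201219,
        0.05656812]), 'effort': array([ 2.93868789e-04, -4.12773871e+01, -2.32156152e+01,  7.27466214e-02,
        4.33119654e-02, -8.43616181e-05]), 'ee_pos': array([ 220.50677743, -530.64784554,  227.32844652]), 'ee_rot': array([-91.88852574,  89.92417273, 110.67349578]), 'force': array([-0.13021172,  0.37949722, -0.19190719]), 'torque': array([ 0.02894216,  0.03968368, -0.0250895 ]), 'gripper_width': 91.05931260583019}
top [[453.21178259   0.         276.99752607]
 [  0.         453.21178259 213.30038943]
 [  0.           0.           1.        ]] [ 3.46300232e+02 -5.28789172e-01  1.24002728e+03] [ 1.40634165e-01 -8.25875470e-04 -9.90061286e-01]
side [[428.05531927   0.         278.62250552]
 [  0.         428.05531927 208.78822151]
 [  0.           0.           1.        ]] [ 535.59237774 -570.30967919 1021.81262047] [-0.03838048  0.55103239 -0.83360077]
wrist [[362.59519018   0.         277.69596698]
 [  0.         362.59519018 210.5794878 ]
 [  0.           0.           1.        ]] [ 284.76677147 -505.07556687  382.43082103] [-0.22927079 -0.09452587 -0.96876198]
```

View pics/top0.png

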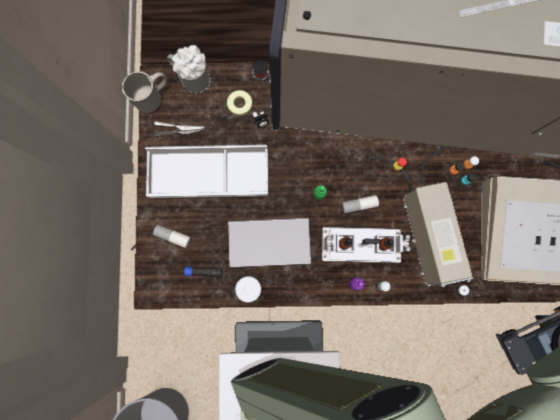

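View pics/side0.png

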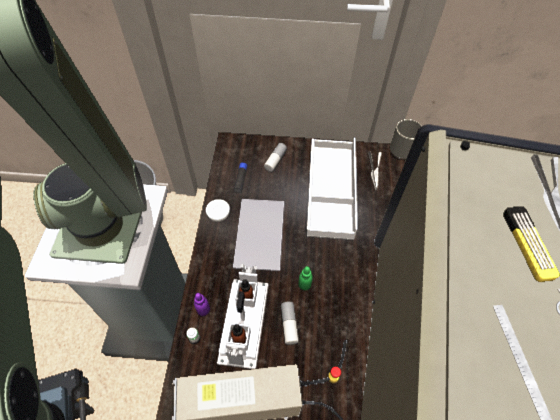

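View pics/wrist0.png

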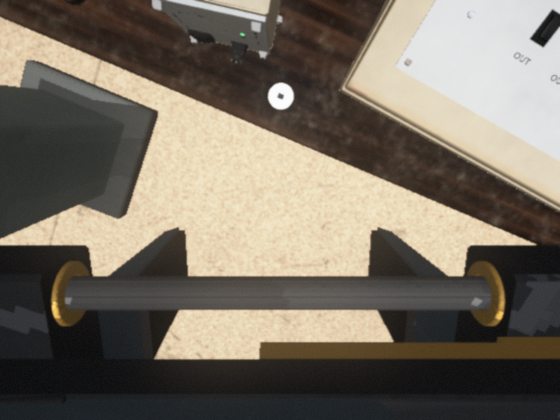

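```bash
python3 - <<'E'
from h import *
z=load('top0')
im=cv2.cvtColor(z['p'],cv2.COLOR_RGB2BGR)[130:300,130:410]
cv2.imwrite('pics/topc.png',cv2.resize(im,None,fx=2.8,fy=2.8,interpolation=cv2.INTER_CUBIC))
z2=load('side0')
im=cv2.cvtColor(z2['p'],cv2.COLOR_RGB2BGR)[130:390,170:390]
cv2.imwrite('pics/sidec.png',cv2.resize(im,None,fx=2.3,fy=2.3,interpolation=cv2.INTER_CUBIC))
# depth heights at some pixels
C=cloud(z)
for u,v in [(270,243),(186,160),(171,236),(361,204),(347,243),(387,243),(365,243),(202,271),(435,230),(248,289),(320,191),(358,284)]: print(u,v,C[v,u].round(1))
E
```

```text
270 243 [440.4  18.9   3.1]
186 160 [ 6.782e+02  2.518e+02 -5.000e-01]
171 236 [461.6 283.5  29.2]
361 204 [ 538.3 -227.3   39.2]
347 243 [ 428.2 -172.9  122.4]
387 243 [ 427.3 -274.1  111.7]
365 243 [ 426.3 -214.3  138.1]
202 271 [367.3 201.1  21.6]
435 230 [ 456.1 -389.6  129.3]
248 289 [317.8  79.   17.3]
320 191 [ 567.2 -114.1   83. ]
358 284 [ 327.3 -201.4   91.1]
```

View pics/topc.png

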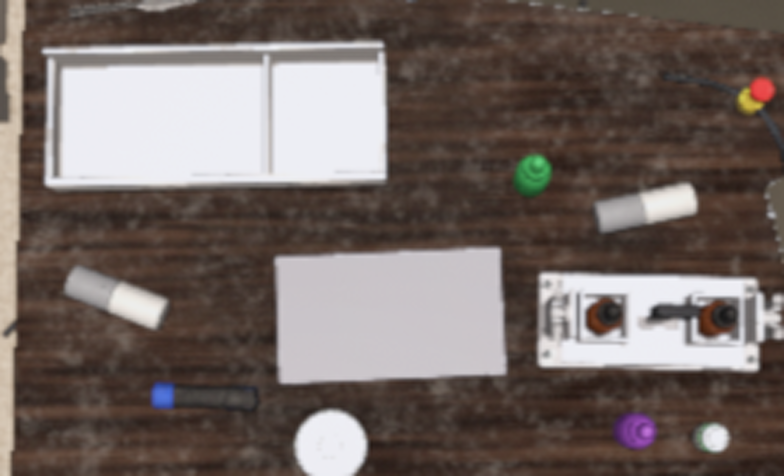

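View pics/sidec.png

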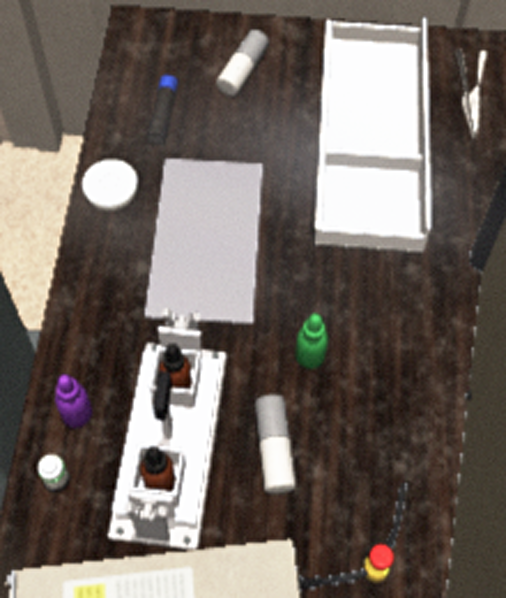

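```bash
cat >> h.py <<'E'
from scipy.spatial.transform import Rotation as Ro
def toolR(s=None):
    s=s or readout.state(); return Ro.from_euler('xyz',s['ee_rot'],degrees=True).as_matrix()
def mask(im,lo,hi):
    return cv2.inRange(cv2.cvtColor(im,cv2.COLOR_RGB2HSV),np.array(lo),np.array(hi))
def blobs(m,amin=60):
    cs,_=cv2.findContours(m,cv2.RETR_EXTERNAL,cv2.CHAIN_APPROX_NONE)
    return [c for c in cs if cv2.contourArea(c)>amin]
def rect(c):
    r=cv2.minAreaRect(c); return r,cv2.boxPoints(r)
E
python3 - <<'E'
from h import *
print(toolR().round(3))
z=load('top0');p=z['p']
for u,v in [(270,243),(186,160),(171,236),(180,240),(163,232),(350,207),(370,202),(330,255),(365,256)]: print(u,v,p[v,u],cv2.cvtColor(p,cv2.COLOR_RGB2HSV)[v,u])
m=mask(p,(0,0,115),(179,60,255)); m[:130]=0;m[300:]=0;m[:,:142]=0;m[:,410:]=0
for c in blobs(m,100):
    r,b=rect(c); print('blob',[np.round(x,1) for x in r],cv2.contourArea(c))
    for h in (0,5,16,32):
        P=np.array([onz(z,*q,h) for q in b]); L=np.linalg.norm(P[0]-P[1]),np.linalg.norm(P[1]-P[2])
        ax=P[1]-P[0] if L[0]>L[1] else P[2]-P[1]
        print('  z',h,P.mean(0).round(1),np.round(L,1),'yaw of long(y) axis',round((np.degrees(np.arctan2(-ax[0],ax[1]))+90)%180-90,1))
E
```

```text
[[-0.     0.384 -0.923]
 [ 0.001 -0.923 -0.384]
 [-1.    -0.001 -0.   ]]
270 243 [202 197 201] [156   6 202]
186 160 [237 237 243] [120   6 243]
171 236 [236 236 230] [ 30   6 236]
180 240 [237 237 234] [ 30   3 237]
163 232 [181 177 178] [173   6 181]
350 207 [180 177 177] [  0   4 180]
370 202 [237 237 233] [ 30   4 237]
330 255 [233 230 232] [160   3 233]
365 256 [237 237 243] [120   6 243]
blob [array([247.5, 287.5]), array([23., 25.]), np.float64(90.0)] 482.5
  z 0 [321.5  81.4   0. ] [67.8 61.3] yaw of long(y) axis -0.9
  z 5 [321.6  81.1   5. ] [67.5 61.1] yaw of long(y) axis -0.9
  z 16 [321.8  80.4  16. ] [66.9 60.5] yaw of long(y) axis -0.9
  z 32 [322.1  79.3  32. ] [66.  59.7] yaw of long(y) axis -0.9
blob [array([365.4, 244.5]), array([87.4, 34.1]), np.float64(1.0)] 2668.0
  z 0 [ 432.4 -242.     0. ] [ 93.5 240.1] yaw of long(y) axis -1.9
  z 5 [ 432.1 -241.     5. ] [ 93.1 239.1] yaw of long(y) axis -1.9
  z 16 [ 431.3 -238.8   16. ] [ 92.3 237. ] yaw of long(y) axis -1.9
  z 32 [ 430.2 -235.7   32. ] [ 91.1 233.9] yaw of long(y) axis -1.9
blob [array([170.6, 235.6]), 
[... 616 characters left out ...]
] yaw of long(y) axis 1.6
blob [array([360.8, 203.7]), array([11.9, 35.7]), np.float64(77.0)] 356.0
  z 0 [ 545.4 -234.2    0. ] [99.7 33.3] yaw of long(y) axis 12.1
  z 5 [ 544.6 -233.3    5. ] [99.3 33.2] yaw of long(y) axis 12.1
  z 16 [ 542.9 -231.2   16. ] [98.4 32.9] yaw of long(y) axis 12.1
  z 32 [ 540.3 -228.2   32. ] [97.1 32.4] yaw of long(y) axis 12.1
blob [array([206.4, 170.7]), array([ 51.5, 122. ]), np.float64(88.9)] 6072.0
  z 0 [646.9 194.1   0. ] [344.4 147.7] yaw of long(y) axis 0.2
  z 5 [645.7 193.3   5. ] [343.  147.1] yaw of long(y) axis 0.2
  z 16 [643.  191.6  16. ] [340.  145.8] yaw of long(y) axis 0.2
  z 32 [639.1 189.1  32. ] [335.5 143.9] yaw of long(y) axis 0.2
```

```bash
R='{"translation":[2.08,2.6,0.73],"delta_rot":[0,0,0.1176]}'; python3 -m creep '[{"translation":[2.08,2.6,0.73],"delta_rot":[0,0,0.1176]},{"translation":[2.08,2.6,0.73],"delta_rot":[0,0,0.1176]},{"translation":[2.08,2.6,0.73],"delta_rot":[0,0,0.1176]},{"translation":[2.08,2.6,0.73],"delta_rot":[0,0,0.1176]},{"translation":[2.08,2.6,0.73],"delta_rot":[0,0,0.1176]}]' 1 && python3 -m creep '[{"translation":[2.08,2.6,0.73],"delta_rot":[0,0,0.1176]},{"translation":[2.08,2.6,0.73],"delta_rot":[0,0,0.1176]},{"translation":[2.08,2.6,0.73],"delta_rot":[0,0,0.1176]},{"translation":[2.08,2.6,0.73],"delta_rot":[0,0,0.1176]},{"translation":[2.08,2.6,0.73],"delta_rot":[0,0,0.1176]}]' && python3 -m creep '[{"translation":[0,0,0],"delta_rot":[0,0,0]},{"translation":[0,0,0],"delta_rot":[0,0,0]}]'
python3 - <<'E'
from h import *
s=readout.state();print(s['ee_pos'],toolR(s).round(3),s['qpos'].round(1))
save('wrist','w1')
E
```

```text
time_s: 0.57
ee_pos: [325.2, -399.6, 264.5]
ee_rot: [-120.2, 90.0, 116.4]
force: [-0.3, 0.2, -0.1]
gripper_width: 90.9
time_s: 0.98
ee_pos: [429.2, -269.4, 301.2]
ee_rot: [-124.3, 90.0, 146.0]
force: [0.1, -0.5, -0.8]
gripper_width: 91.6
time_s: 1.15
ee_pos: [429.4, -270.0, 301.1]
ee_rot: [18.4, 90.0, -71.5]
force: [-0.4, 0.3, -0.2]
gripper_width: 91.2
[ 429.37770554 -269.97244196  301.09258665] [[ 0.     1.     0.001]
 [-0.001  0.001 -1.   ]
 [-1.     0.     0.001]] [-33.4   9.9  90.6  -0.   79.5 -33.5]
```

View pics/w1.png

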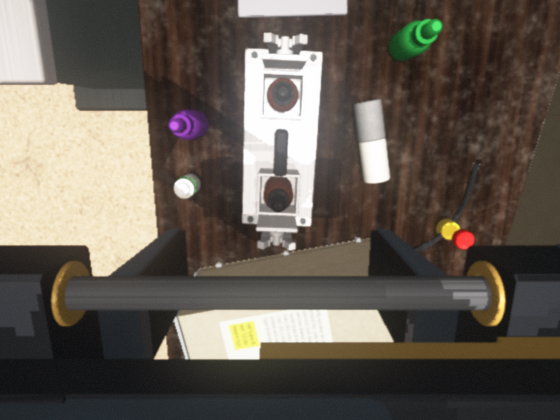

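```bash
python3 - <<'E'
from h import *
z=load('w1');p=z['p'];C=cloud(z)
im=cv2.cvtColor(p,cv2.COLOR_RGB2BGR)[25:255,225:345]
cv2.imwrite('pics/w1c.png',cv2.resize(im,None,fx=2.6,fy=2.6,interpolation=cv2.INTER_CUBIC))
m=(p.max(2)<60).astype(np.uint8)*255
sub=np.zeros_like(m);sub[120:182,265:300]=m[120:182,265:300]
for c in blobs(sub,40):
    r,b=rect(c);print(r,b)
    print(np.array([onz(z,*q,145) for q in b]).round(1), onz(z,*r[0],145))
for v in range(125,180,6): print(v,[tuple(C[v,u].round(0)) for u in range(274,290,4)])
E
```

```text
125 [(np.float64(424.0), np.float64(-210.0), np.float64(25.0)), (np.float64(429.0), np.float64(-210.0), np.float64(27.0)), (np.float64(433.0), np.float64(-210.0), np.float64(28.0)), (np.float64(438.0), np.float64(-210.0), np.float64(27.0))]
131 [(np.float64(424.0), np.float64(-217.0), np.float64(26.0)), (np.float64(429.0), np.float64(-213.0), np.float64(143.0)), (np.float64(432.0), np.float64(-213.0), np.float64(141.0)), (np.float64(435.0), np.float64(-213.0), np.float64(140.0))]
137 [(np.float64(425.0), np.float64(-218.0), np.float64(140.0)), (np.float64(429.0), np.float64(-218.0), np.float64(144.0)), (np.float64(432.0), np.float64(-218.0), np.float64(145.0)), (np.float64(435.0), np.float64(-218.0), np.float64(141.0))]
143 [(np.float64(425.0), np.float64(-223.0), np.float64(140.0)), (np.float64(429.0), np.float64(-223.0), np.float64(143.0)), (np.float64(432.0), np.float64(-223.0), np.float64(144.0)), (np.float64(436.0), np.float64(-223.0), np.float64(142.0))]
149 [(np.float64(425.0), np.float64(-228.0), np.float64(140.0)), (np.float64(429.0), np.float64(-228.0), np.float64(144.0)), 
[... 639 characters left out ...]
loat64(-244.0), np.float64(142.0)), (np.float64(429.0), np.float64(-244.0), np.float64(143.0)), (np.float64(432.0), np.float64(-244.0), np.float64(142.0)), (np.float64(436.0), np.float64(-244.0), np.float64(140.0))]
173 [(np.float64(425.0), np.float64(-249.0), np.float64(142.0)), (np.float64(429.0), np.float64(-249.0), np.float64(142.0)), (np.float64(432.0), np.float64(-249.0), np.float64(142.0)), (np.float64(437.0), np.float64(-261.0), np.float64(61.0))]
179 [(np.float64(424.0), np.float64(-268.0), np.float64(60.0)), (np.float64(429.0), np.float64(-267.0), np.float64(65.0)), (np.float64(433.0), np.float64(-268.0), np.float64(61.0)), (np.float64(438.0), np.float64(-270.0), np.float64(46.0))]
```

View pics/w1c.png

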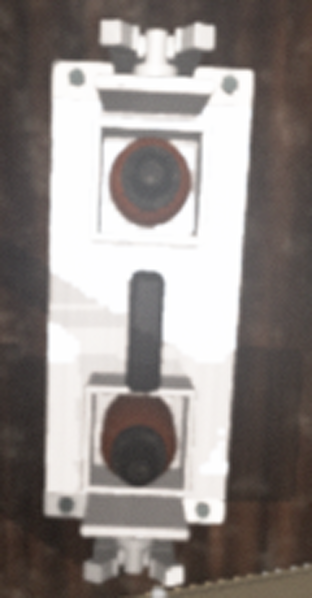

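```bash
python3 - <<'E'
from h import *
z=load('w1');p=z['p'];C=cloud(z)
sel=(C[...,2]>132)&(C[...,2]<155)&(abs(C[...,0]-430)<20)&(abs(C[...,1]+230)<40)
m=sel.astype(np.uint8)*255
for c in blobs(m,40):
    r,b=rect(c);P=np.array([onz(z,*q,145) for q in b]);print(r,P.round(1),P.mean(0).round(1), [np.linalg.norm(P[i]-P[i+1]).round(1) for i in (0,1)])
P=[onz(z,x/2.6+225,y/2.6+25,5) for x,y in [(78,78),(230,84),(65,504),(202,510)]]
P=np.array(P);print(P.round(1),P.mean(0).round(1))
for a,b in((2,0),(3,1)):
    d=P[b]-P[a];print('yaw',np.degrees(np.arctan2(-d[0],d[1])),np.linalg.norm(d))
for a,b in((0,1),(2,3)):
    d=P[b]-P[a];print('yawx',np.degrees(np.arctan2(d[1],d[0])),np.linalg.norm(d))
E
```

```text
((280.3648681640625, 152.01405334472656), (14.028090476989746, 46.350345611572266), 2.2025983333587646) [[ 423.9 -250.1  145. ]
 [ 425.5 -211.   145. ]
 [ 437.3 -211.5  145. ]
 [ 436.  -250.5  145. ]] [ 430.7 -230.8  145. ] [np.float64(39.0), np.float64(11.7)]
[[ 402.1 -132.1    5. ]
 [ 469.8 -134.6    5. ]
 [ 392.6 -328.8    5. ]
 [ 460.7 -331.9    5. ]] [ 431.3 -231.9    5. ]
yaw -2.786700102615474 196.96508628308027
yaw -2.651531484918537 197.54462112703513
yawx -2.1238527217647136 67.6936894995747
yawx -2.6150896321913155 68.15549971984042
```

```bash
python3 -m creep '[{"translation":[0.05,1.3,-2.0],"delta_rot":[0,0,-0.0145]},{"translation":[0.05,1.3,-2.5],"delta_rot":[0,0,-0.0145]},{"translation":[0.04,1.3,-3],"delta_rot":[0,0,-0.0146]},{"translation":[0,0,-3],"delta_rot":[0,0,0]},{"translation":[0,0,-1.5],"delta_rot":[0,0,0]}]' && python3 -m creep '[{"translation":[0,0,0],"delta_rot":[0,0,0]},{"translation":[0,0,0],"delta_rot":[0,0,0]}]'
python3 - <<'E'
from h import *
s=readout.state();print(s['ee_pos'],toolR(s).round(3),s['qpos'].round(1))
save('wrist','w2');z=load('w2');C=cloud(z);p=z['p']
sel=(C[...,2]>132)&(C[...,2]<155)&(abs(C[...,0]-430)<20)&(abs(C[...,1]+230)<40)
for c in blobs(sel.astype(np.uint8)*255,40):
    r,b=rect(c);P=np.array([onz(z,*q,145) for q in b]);print(r,P.round(1),P.mean(0).round(1))
E
```

```text
time_s: 1.62
ee_pos: [427.0, -231.5, 177.3]
ee_rot: [-113.0, 89.6, 154.3]
force: [-0.4, 0.5, 1.7]
gripper_width: 91.3
time_s: 1.78
ee_pos: [429.1, -232.8, 180.4]
ee_rot: [-109.0, 89.9, 158.4]
force: [0.2, -0.0, 0.4]
gripper_width: 91.5
[ 429.06504021 -232.8127452   180.41076996] [[-0.002  0.999 -0.047]
 [ 0.001 -0.047 -0.999]
 [-1.    -0.002 -0.001]] [-29.8  12.8 104.8  -0.   62.5 -27.1]
((281.9999694824219, 236.0), (69.99998474121094, 19.999996185302734), 90.0) [[ 428.1 -208.2  145. ]
 [ 438.9 -208.7  145. ]
 [ 437.4 -249.6  145. ]
 [ 426.  -249.   145. ]] [ 432.6 -228.9  145. ]
```

View pics/w2.png

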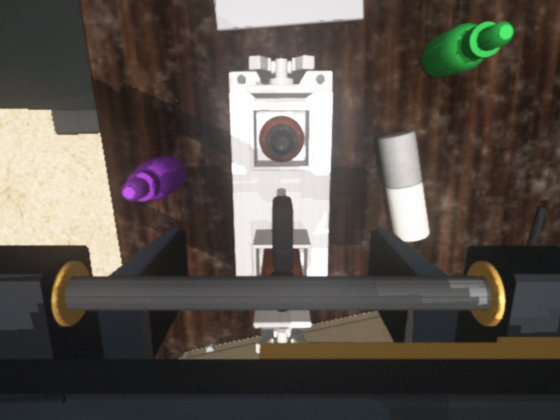

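```bash
python3 -m creep '[{"translation":[0.15,0.12,-1.0],"delta_rot":[0,0,0]},{"translation":[0.12,0.1,-1.3],"delta_rot":[0,0,0]},{"translation":[0,0,-1.3],"delta_rot":[0,0,0]},{"translation":[0,0,-1.2],"delta_rot":[0,0,0]},{"translation":[0,0,-0.6],"delta_rot":[0,0,0]}]' && python3 -m creep '[{"translation":[0,0,0],"delta_rot":[0,0,0]},{"translation":[0,0,0],"delta_rot":[0,0,0]}]'
python3 - <<'E'
from h import *
s=readout.state();print(s['ee_pos'],toolR(s).round(3),s['force'])
save('wrist','w3');save('side','s3',(170,130,390,390),2.3)
E
```

```text
time_s: 2.25
ee_pos: [432.6, -230.0, 126.3]
ee_rot: [-137.0, 90.0, 130.4]
force: [-0.1, 0.6, -0.2]
gripper_width: 91.4
time_s: 2.42
ee_pos: [433.1, -230.1, 127.4]
ee_rot: [65.4, 89.9, -27.2]
force: [0.7, 0.3, 0.3]
gripper_width: 91.1
[ 433.10348761 -230.13749765  127.40691705] [[ 0.001  0.999 -0.045]
 [-0.    -0.045 -0.999]
 [-1.     0.001  0.   ]] [0.68697282 0.3438723  0.34550721]
```

View pics/w3.png

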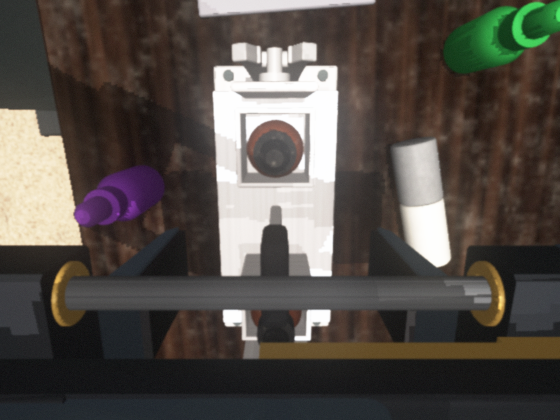

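View pics/s3.png

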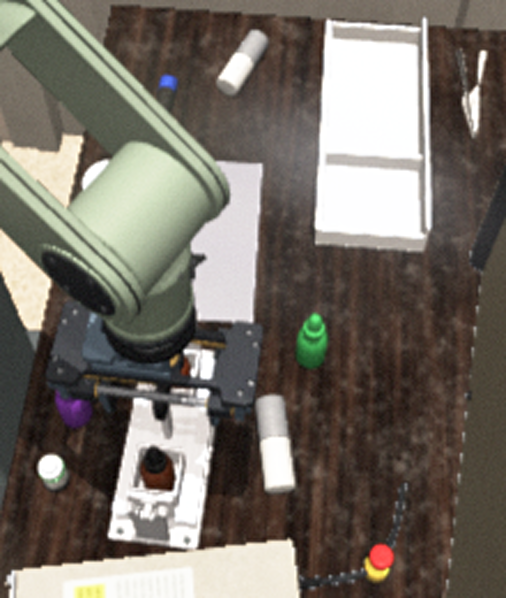

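```bash
python3 -m creep '[{"translation":[-0.1,0,-0.1],"delta_rot":[0,0,0]},{"translation":[0,0,0],"delta_rot":[0,0,0]},{"translation":[0,0,0],"delta_rot":[0,0,0]},{"translation":[0,0,0],"delta_rot":[0,0,0]},{"translation":[0,0,0],"delta_rot":[0,0,0]}]' -0.55 20 && python3 -m creep '[{"translation":[0,0,0],"delta_rot":[0,0,0]},{"translation":[0,0,0],"delta_rot":[0,0,0]},{"translation":[0,0,0],"delta_rot":[0,0,0]},{"translation":[0,0,0],"delta_rot":[0,0,0]}]'
python3 - <<'E'
from h import *
s=readout.state();print(s['ee_pos'],toolR(s).round(3),s['force'])
save('wrist','w4')
E
```

```text
time_s: 2.93
ee_pos: [431.8, -229.8, 126.1]
ee_rot: [65.3, 90.0, -27.2]
force: [-0.3, 0.7, -0.3]
gripper_width: 60.5
time_s: 3.27
ee_pos: [431.7, -229.8, 126.0]
ee_rot: [109.1, 90.0, 16.5]
force: [-0.6, 0.7, -0.5]
gripper_width: 33.9
[ 431.71846953 -229.80159776  125.97026472] [[ 0.     0.999 -0.045]
 [ 0.    -0.045 -0.999]
 [-1.     0.    -0.   ]] [-0.56031582  0.68066224 -0.46221722]
```

View pics/w4.png

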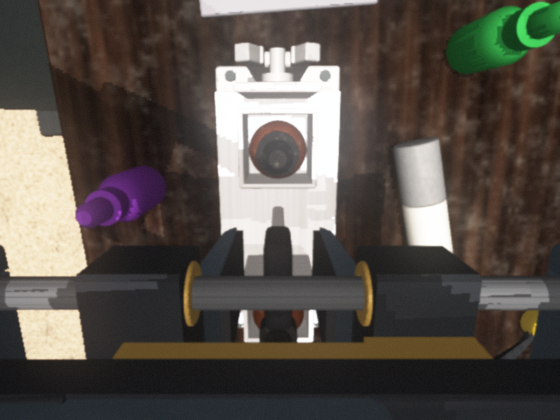

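```bash
python3 -m creep '[{"translation":[0,0,0],"delta_rot":[0,0,0]},{"translation":[0,0,0],"delta_rot":[0,0,0]},{"translation":[0,0,0],"delta_rot":[0,0,0]},{"translation":[0,0,0],"delta_rot":[0,0,0]},{"translation":[0,0,0],"delta_rot":[0,0,0]}]' -1 20 && python3 -m creep '[{"translation":[0,0,0],"delta_rot":[0,0,0]},{"translation":[0,0,0],"delta_rot":[0,0,0]},{"translation":[0,0,0],"delta_rot":[0,0,0]},{"translation":[0,0,0],"delta_rot":[0,0,0]}]' -1 40
python3 - <<'E'
from h import *
s=readout.state();print(s['ee_pos'],s['force'],s['torque'],s['gripper_width'])
E
```

```text
time_s: 3.73
ee_pos: [431.7, -229.8, 126.0]
ee_rot: [-82.8, 90.0, -175.4]
force: [0.4, -0.4, 0.8]
gripper_width: 12.0
time_s: 4.07
ee_pos: [431.7, -229.8, 126.0]
ee_rot: [170.9, 90.0, 78.3]
force: [0.7, -0.5, -0.2]
gripper_width: 11.6
[ 431.68928311 -229.78684194  125.96074852] [ 0.71290167 -0.53203561 -0.21618208] [-0.04774643 -0.07701558  0.03824944] 11.629241613722325
```

Gripped at 11.6 mm with no side force. Lift straight up, gently.

```bash
python3 -m creep '[{"translation":[0,0,0.3],"delta_rot":[0,0,0]},{"translation":[0,0,0.5],"delta_rot":[0,0,0]},{"translation":[0,0,0.6],"delta_rot":[0,0,0]},{"translation":[0,0,0.6],"delta_rot":[0,0,0]},{"translation":[0,0,0.6],"delta_rot":[0,0,0]}]' && python3 -m creep '[{"translation":[0,0,0.8],"delta_rot":[0,0,0]},{"translation":[0,0,0.8],"delta_rot":[0,0,0]},{"translation":[0,0,0.6],"delta_rot":[0,0,0]},{"translation":[0,0,0.2],"delta_rot":[0,0,0]},{"translation":[0,0,0],"delta_rot":[0,0,0]}]'
python3 - <<'E'
from h import *
s=readout.state();print(s['ee_pos'],s['force'],s['torque'],s['gripper_width'])
save('wrist','w5');save('side','s5',(170,130,390,390),2.3)
E
```

```text
time_s: 4.48
ee_pos: [431.7, -229.8, 152.6]
ee_rot: [104.0, 90.0, 11.4]
force: [-0.7, -0.2, -4.4]
gripper_width: 11.5
time_s: 4.9
ee_pos: [432.1, -230.0, 176.8]
ee_rot: [63.7, 89.9, -28.8]
force: [-0.4, 1.1, -6.2]
gripper_width: 11.5
[ 432.08302382 -230.02048206  176.80793075] [-0.39470309  1.08733746 -6.19259221] [-0.05384356 -0.13625657 -0.03237035] 11.532468902120403
```

View pics/w5.png

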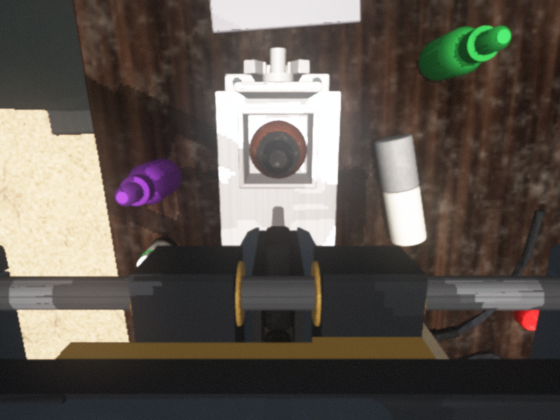

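View pics/s5.png

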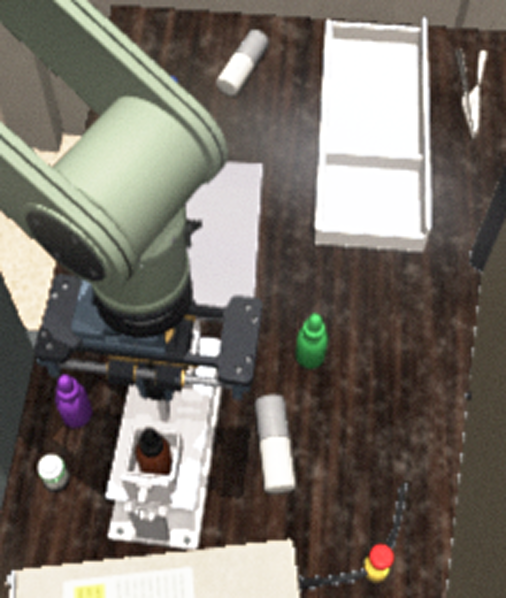

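```bash
python3 -m creep '[{"translation":[0,0,0.8],"delta_rot":[0,0,0]},{"translation":[0,0,1.2],"delta_rot":[0,0,0]},{"translation":[0,0,1.2],"delta_rot":[0,0,0]},{"translation":[0,0,1.2],"delta_rot":[0,0,0]},{"translation":[0,0.3,0.8],"delta_rot":[0,0,0]}]' && python3 -m creep '[{"translation":[0,0.8,0],"delta_rot":[0,0,0]},{"translation":[0,1.4,0],"delta_rot":[0,0,0]},{"translation":[0,1.8,0],"delta_rot":[0,0,0]},{"translation":[0,1.4,0],"delta_rot":[0,0,0]},{"translation":[0,0.7,0],"delta_rot":[0,0,0]}]' && python3 -m creep '[{"translation":[0,0,0],"delta_rot":[0,0,0]},{"translation":[0,0,0],"delta_rot":[0,0,0]}]'
python3 - <<'E'
from h import *
s=readout.state();print(s['ee_pos'],s['force'],s['torque'],s['gripper_width'])
save('wrist','w6')
E
```

```text
time_s: 5.42
ee_pos: [432.1, -227.3, 229.3]
ee_rot: [53.4, 89.9, -39.1]
force: [1.0, 0.6, -5.2]
gripper_width: 11.9
time_s: 5.83
ee_pos: [430.9, -163.5, 227.3]
ee_rot: [-135.6, 89.8, 131.9]
force: [0.0, 1.0, -4.5]
gripper_width: 11.8
time_s: 6.0
ee_pos: [431.7, -165.7, 227.8]
ee_rot: [-18.1, 90.0, -110.6]
force: [0.3, -0.0, -4.8]
gripper_width: 11.7
[ 431.66584357 -165.66468339  227.7649432 ] [ 3.33480177e-01 -3.78742049e-03 -4.75246478e+00] [-0.02044928 -0.1933103  -0.07660153] 11.724541436499145
```

View pics/w6.png

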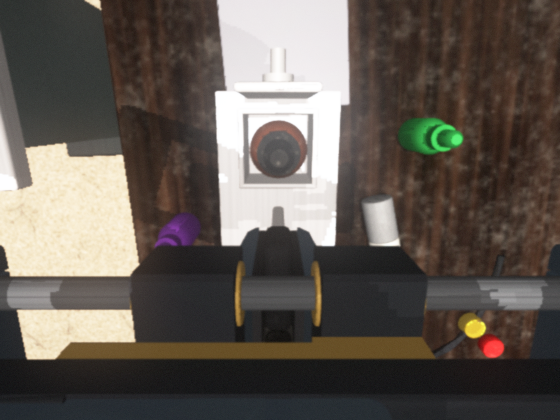

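```bash
python3 - <<'E'
from h import *
z=load('w6');p=z['p']
g=cv2.cvtColor(p,cv2.COLOR_RGB2GRAY).astype(int)
def edge(u0,u1,rows):
    out=[]
    for v in rows:
        d=abs(g[v,u0+3:u1+3]-g[v,u0:u1]); out.append(onz(z,u0+d.argmax()+1.5,v,4))
    return np.array(out)
for nm,P in (('L',edge(205,232,range(4,84,4))),('R',edge(335,362,range(4,98,4)))):
    k=np.polyfit(P[:,1],P[:,0],1); r=P[:,0]-np.polyval(k,P[:,1]);print(nm,'yaw',-np.degrees(np.arctan(k[0])),'x at y=22',np.polyval(k,22),'x at -80',np.polyval(k,-80),abs(r).max())
print('corner',onz(z,349,105,4))
# side view check of mat
for n in('top0',):
    zz=load(n);m=mask(zz['p'],(0,0,115),(179,60,225));
    for c in blobs(m[130:300],2500):
        a=cv2.approxPolyDP(c,6,True)[:,0]+[0,130]; print(a); print(np.array([onz(zz,*q,4) for q in a]).round(0))
zz=load('side0');m=mask(zz['p'],(0,0,115),(179,60,215));m[:190]=0;m[280:]=0;m[:,:232]=0;m[:,290:]=0
for c in blobs(m,1500):
        a=cv2.approxPolyDP(c,5,True)[:,0]; print(a); print(np.array([onz(zz,*q,4) for q in a]).round(0))
E
```

```text
L yaw 1.5443137272139844 x at y=22 381.77549971519056 x at -80 384.52540830939574 0.4223359620074234
R yaw 1.3810957804810955 x at y=22 504.24311785723324 x at -80 506.7022703630732 0.6164284352411187
corner [506.86243211 -88.52592726   4.        ]
[[322 228]
 [322 260]
 [400 262]
 [402 248]
 [410 249]
 [399 229]]
[[ 479. -124.    4.]
 [ 392. -122.    4.]
 [ 383. -333.    4.]
 [ 421. -340.    4.]
 [ 418. -362.    4.]
 [ 473. -335.    4.]]
[[308 219]
 [229 221]
 [229 265]
 [310 263]]
[[505. -87.   4.]
 [503. 131.   4.]
 [383. 131.   4.]
 [384. -89.   4.]]
[[446 182]
 [416 188]
 [442 286]
 [472 278]]
[[ 602. -473.    4.]
 [ 586. -388.    4.]
 [ 317. -442.    4.]
 [ 337. -525.    4.]]
[[491 178]
 [484 279]
 [559 284]
 [559 180]
 [497 176]
 [487 272]]
[[ 611. -599.    4.]
 [ 334. -557.    4.]
 [ 317. -758.    4.]
 [ 602. -787.    4.]
 [ 617. -616.    4.]
 [ 352. -566.    4.]]
[[266 145]
 [145 147]
 [146 196]
 [266 195]]
[[717.  26.   4.]
 [717. 367.   4.]
 [576. 361.   4.]
 [574.  28.   4.]]
[[242 199]
 [233 267]
 [279 270]
 [284 202]]
[[380. 127.   4.]
 [385. -90.   4.]
 [506. -88.   4.]
 [502. 127.   4.]]
```

```bash
python3 -m creep '[{"translation":[0.1,1.0,0],"delta_rot":[0,0,0.005]},{"translation":[0.2,2.4,0],"delta_rot":[0,0,0.012]},{"translation":[0.2,2.9,0],"delta_rot":[0,0,0.012]},{"translation":[0.2,2.9,0],"delta_rot":[0,0,0.012]},{"translation":[0.2,2.9,0],"delta_rot":[0,0,0.012]}]' && python3 -m creep '[{"translation":[0.13,2.9,0],"delta_rot":[0,0,0.01]},{"translation":[0.1,2.0,-0.3],"delta_rot":[0,0,0.0086]},{"translation":[0,1.1,-0.8],"delta_rot":[0,0,0]},{"translation":[0,0.5,-1.0],"delta_rot":[0,0,0]},{"translation":[0,0,-1.0],"delta_rot":[0,0,0]}]' && python3 -m creep '[{"translation":[0,0,-1.5],"delta_rot":[0,0,0]},{"translation":[0,0,-1.5],"delta_rot":[0,0,0]},{"translation":[0,0,-1.5],"delta_rot":[0,0,0]},{"translation":[0,0,-1.2],"delta_rot":[0,0,0]},{"translation":[0,0,-0.8],"delta_rot":[0,0,0]}]' && python3 -m creep '[{"translation":[0,0,0],"delta_rot":[0,0,0]},{"translation":[0,0,0],"delta_rot":[0,0,0]}]'
python3 - <<'E'
from h import *
s=readout.state();print(s['ee_pos'],toolR(s).round(3),s['force'],s['torque'],s['gripper_width'])
save('wrist','w7');save('side','s7',(170,130,390,390),2.3)
E
```

```text
time_s: 6.47
ee_pos: [440.7, -43.7, 227.9]
ee_rot: [161.9, 90.0, 72.4]
force: [0.3, -0.1, -4.8]
gripper_width: 11.8
time_s: 6.88
ee_pos: [443.0, 21.1, 196.2]
ee_rot: [159.5, 90.0, 71.1]
force: [-0.8, 0.7, -4.4]
gripper_width: 11.5
time_s: 7.3
ee_pos: [442.2, 19.7, 130.3]
ee_rot: [-82.4, 89.8, -170.9]
force: [-1.0, 0.3, -5.8]
gripper_width: 11.9
time_s: 7.47
ee_pos: [443.0, 19.9, 131.7]
ee_rot: [-81.1, 90.0, -169.6]
force: [0.1, -0.0, -4.2]
gripper_width: 11.7
[443.00795126  19.94661774 131.74577982] [[-0.001  1.     0.026]
 [-0.     0.026 -1.   ]
 [-1.    -0.001  0.   ]] [ 0.10893661 -0.01729182 -4.17755247] [ 0.03600386 -0.07804217  0.00174727] 11.710517415766127
```

View pics/w7.png

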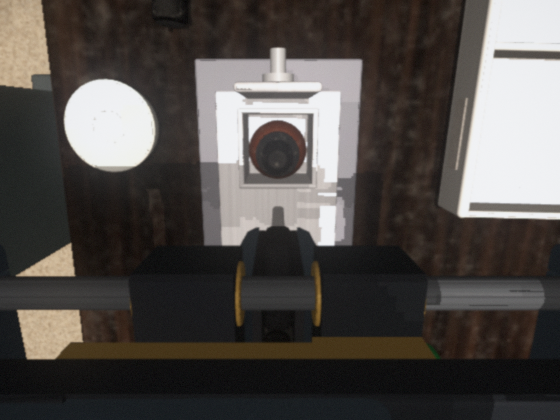

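View pics/s7.png

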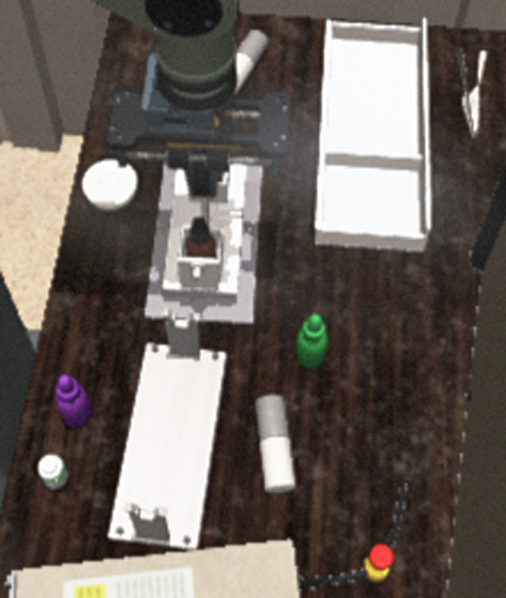

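```bash
python3 -m creep '[{"translation":[0,0,-0.7],"delta_rot":[0,0,0]},{"translation":[0,0,-0.6],"delta_rot":[0,0,0]},{"translation":[0,0,-0.5],"delta_rot":[0,0,0]},{"translation":[0,0,-0.4],"delta_rot":[0,0,0]},{"translation":[0,0,-0.2],"delta_rot":[0,0,0]}]' && for i in 1; do python3 -m creep '[{"translation":[0,0,-0.1],"delta_rot":[0,0,0]},{"translation":[0,0,0],"delta_rot":[0,0,0]},{"translation":[0,0,0],"delta_rot":[0,0,0]}]'; done
```

```text
time_s: 7.98
ee_pos: [442.6, 20.2, 107.2]
ee_rot: [-89.9, 89.9, -178.3]
force: [1.1, 0.5, -4.8]
gripper_width: 11.7
time_s: 8.23
ee_pos: [443.2, 20.2, 107.0]
ee_rot: [90.6, 90.0, 2.2]
force: [0.0, 0.4, -5.1]
gripper_width: 11.6
```

```bash
python3 -m creep '[{"translation":[0,0,-0.1],"delta_rot":[0,0,0]},{"translation":[0,0,0],"delta_rot":[0,0,0]},{"translation":[0,0,0],"delta_rot":[0,0,0]}]';python3 -m creep '[{"translation":[0,0,-0.1],"delta_rot":[0,0,0]},{"translation":[0,0,0],"delta_rot":[0,0,0]},{"translation":[0,0,0],"delta_rot":[0,0,0]}]'
```

```text
time_s: 8.48
ee_pos: [443.1, 20.2, 106.1]
ee_rot: [87.8, 90.0, -0.7]
force: [0.2, 0.4, -5.4]
gripper_width: 11.8
time_s: 8.73
ee_pos: [443.3, 20.2, 105.1]
ee_rot: [89.2, 90.0, 0.7]
force: [0.5, -0.4, -2.7]
gripper_width: 12.3
```

```bash
python3 -m creep '[{"translation":[0,0,-0.05],"delta_rot":[0,0,0]},{"translation":[0,0,0],"delta_rot":[0,0,0]},{"translation":[0,0,0],"delta_rot":[0,0,0]}]'; python3 -m creep '[{"translation":[0,0,0],"delta_rot":[0,0,0]},{"translation":[0,0,0],"delta_rot":[0,0,0]},{"translation":[0,0,0],"delta_rot":[0,0,0]},{"translation":[0,0,0],"delta_rot":[0,0,0]},{"translation":[0,0,0],"delta_rot":[0,0,0]}]' 0 
python3 -m creep '[{"translation":[0,0,0],"delta_rot":[0,0,0]},{"translation":[0,0,2],"delta_rot":[0,0,0]},{"translation":[0,0,3.5],"delta_rot":[0,0,0]},{"translation":[0,-1.5,3.5],"delta_rot":[0,0,0]},{"translation":[0,-2.5,3.5],"delta_rot":[0,0,0]}]'; python3 -m creep '[{"translation":[0,-2.5,3.5],"delta_rot":[0,0,0]},{"translation":[0,0,2],"delta_rot":[0,0,0]},{"translation":[0,0,0],"delta_rot":[0,0,0]},{"translation":[0,0,0],"delta_rot":[0,0,0]}]'
python3 - <<'E'
from h import *
s=readout.state();print(s['ee_pos'],s['force'])
save('wrist','w8');save('top','t8')
E
```

```text
time_s: 8.98
ee_pos: [443.4, 20.2, 105.1]
ee_rot: [88.0, 89.9, -0.5]
force: [-0.6, -0.5, 4.7]
gripper_width: 12.0
time_s: 9.4
ee_pos: [443.1, 20.2, 104.4]
ee_rot: [98.9, 90.0, 10.5]
force: [0.6, 0.4, 0.1]
gripper_width: 42.4
time_s: 9.82
ee_pos: [442.8, -18.2, 229.8]
ee_rot: [-168.9, 90.0, 102.9]
force: [0.6, -0.4, -0.2]
gripper_width: 45.8
time_s: 10.15
ee_pos: [443.3, -43.5, 283.0]
ee_rot: [86.0, 89.9, -2.5]
force: [-0.5, -0.5, -0.9]
gripper_width: 45.5
[443.32619926 -43.48462003 282.99376254] [-0.49342977 -0.50527176 -0.89185085]
```

View pics/w8.png

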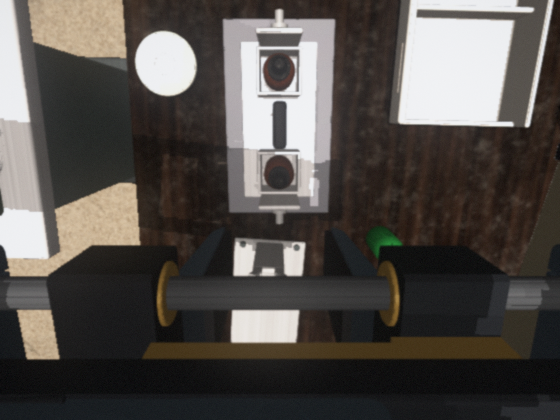

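View pics/t8.png

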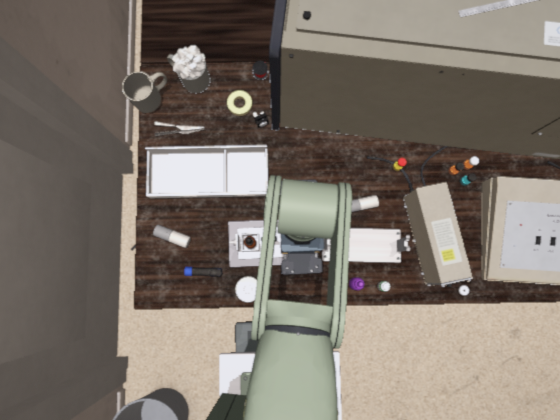

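```bash
python3 - <<'E'
from h import *
z=load('w8');C=cloud(z)
for y0 in (72,-32):
    sel=(C[...,2]>85)&(C[...,2]<115)&(abs(C[...,0]-443)<22)&(abs(C[...,1]-y0)<22)
    m=sel.astype(np.uint8)*255
    for c in blobs(m,20):
        (u,v),r=cv2.minEnclosingCircle(c);print((u,v),r,onz(z,u,v,95),C[sel].mean(0),C[sel][:,2].max())
sel=(C[...,2]>112)&(C[...,2]<140)&(abs(C[...,0]-443)<22)&(abs(C[...,1]-20)<40)
for c in blobs(sel.astype(np.uint8)*255,20):
    r,b=rect(c);P=np.array([onz(z,*q,124) for q in b]);print(P.round(1),P.mean(0))
# tray depth from top
z=load('top0');C=cloud(z)
for name,lo,hi in(('lip/walls',30,48),('rear',50,64)):
    sel=(C[...,2]>lo)&(C[...,2]<hi)&(C[...,0]>540)&(C[...,0]<730)&(C[...,1]>0)&(C[...,1]<360)
    print(name,sel.sum(),C[sel].min(0),C[sel].max(0))
E
```

```text
(279.0, 64.5) 9.013978004455566 [440.4219482   70.93419454  95.        ] [440.03801801  70.63607331  96.86510013] 101.37070817653341
(278.5, 180.0625) 8.078088760375977 [442.83978844 -32.03664848  95.        ] [442.83728252 -31.72252635  96.72257805] 101.30044776174299
[[4.355e+02 3.870e+01 1.240e+02]
 [4.470e+02 3.900e+01 1.240e+02]
 [4.483e+02 6.000e-01 1.240e+02]
 [4.363e+02 3.000e-01 1.240e+02]] [441.7757749   19.67213295 124.        ]
lip/walls 835 [568.8089721   25.51844261  30.08282457] [698.50139752 353.48201001  47.95048182]
rear 255 [694.67352484  27.76988397  50.00492097] [702.40408907 351.13175804  61.82577932]
```

```bash
python3 -m creep '[{"translation":[0,0.6,-2.0],"delta_rot":[0,0,0]},{"translation":[0,0.57,-3.0],"delta_rot":[0,0,0]},{"translation":[0,0,-3.0],"delta_rot":[0,0,0]},{"translation":[0,0,-3.0],"delta_rot":[0,0,0]},{"translation":[0,0,-2.5],"delta_rot":[0,0,0]}]' 0 && python3 -m creep '[{"translation":[0,0,-2.0],"delta_rot":[0,0,0]},{"translation":[0,0,-1.8],"delta_rot":[0,0,0]},{"translation":[0,0,-1.5],"delta_rot":[0,0,0]},{"translation":[0,0,-1.0],"delta_rot":[0,0,0]},{"translation":[0,0,-0.5],"delta_rot":[0,0,0]}]' && python3 -m creep '[{"translation":[0,0,0],"delta_rot":[0,0,0]},{"translation":[0,0,0],"delta_rot":[0,0,0]}]'
python3 - <<'E'
from h import *
s=readout.state();print(s['ee_pos'],s['force'])
save('wrist','w9')
E
```

```text
time_s: 10.67
ee_pos: [440.8, -30.7, 143.9]
ee_rot: [-97.4, 89.7, 174.2]
force: [-1.0, -0.4, -0.6]
gripper_width: 45.5
time_s: 11.08
ee_pos: [440.6, -30.8, 76.5]
ee_rot: [-97.5, 89.6, 174.1]
force: [0.0, 0.2, -0.3]
gripper_width: 45.7
time_s: 11.25
ee_pos: [442.6, -31.2, 78.8]
ee_rot: [-98.9, 89.9, 172.7]
force: [0.8, 0.9, -0.1]
gripper_width: 45.9
[442.55612466 -31.22295971  78.76780293] [ 0.82032191  0.91079707 -0.08675823]
```

View pics/w9.png

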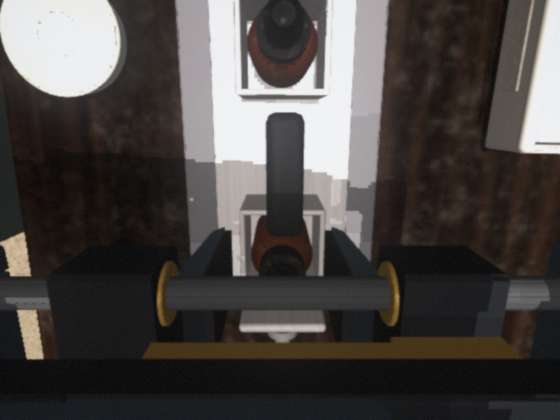

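```bash
python3 -m creep '[{"translation":[0.15,0,0],"delta_rot":[0,0,0]},{"translation":[0,0,0],"delta_rot":[0,0,0]},{"translation":[0,0,0],"delta_rot":[0,0,0]},{"translation":[0,0,0],"delta_rot":[0,0,0]},{"translation":[0,0,0],"delta_rot":[0,0,0]}]' -1 15 && python3 -m creep '[{"translation":[0,0,0],"delta_rot":[0,0,0]},{"translation":[0,0,0],"delta_rot":[0,0,0]},{"translation":[0,0,0.5],"delta_rot":[0,0,0]},{"translation":[0,0,1],"delta_rot":[0,0,0]},{"translation":[0,0,1.2],"delta_rot":[0,0,0]}]' && python3 -m creep '[{"translation":[0,0,1.5],"delta_rot":[0,0,0]},{"translation":[0,0,1.5],"delta_rot":[0,0,0]},{"translation":[0,0,1.5],"delta_rot":[0,0,0]},{"translation":[0,0,1.5],"delta_rot":[0,0,0]},{"translation":[0,0,0.5],"delta_rot":[0,0,0]}]' 
python3 - <<'E'
from h import *
s=readout.state();print(s['ee_pos'],s['force'],s['gripper_width'])
save('wrist','w10'); save('side','s10',(170,130,390,390),2.3)
E
```

```text
time_s: 11.72
ee_pos: [444.7, -31.6, 79.6]
ee_rot: [83.6, 90.0, -4.9]
force: [-0.8, -0.6, 2.0]
gripper_width: 20.7
time_s: 12.13
ee_pos: [443.8, -31.5, 106.1]
ee_rot: [-97.3, 89.9, 174.2]
force: [0.4, -0.4, -1.1]
gripper_width: 21.1
time_s: 12.55
ee_pos: [445.5, -31.6, 173.3]
ee_rot: [83.5, 89.8, -5.0]
force: [-1.0, 0.6, -0.8]
gripper_width: 20.8
[445.54460619 -31.61940057 173.28760309] [-0.9671952   0.59245968 -0.79588164] 20.80227967020662
```

View pics/w10.png

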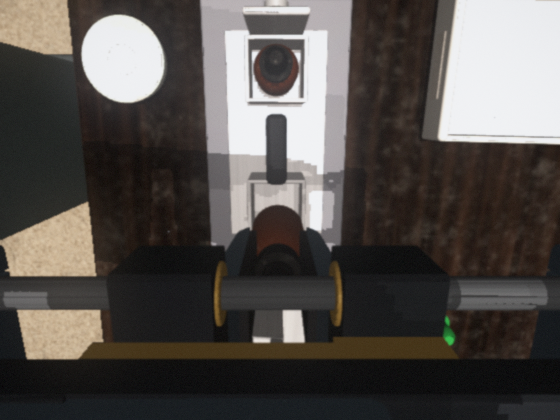

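View pics/s10.png

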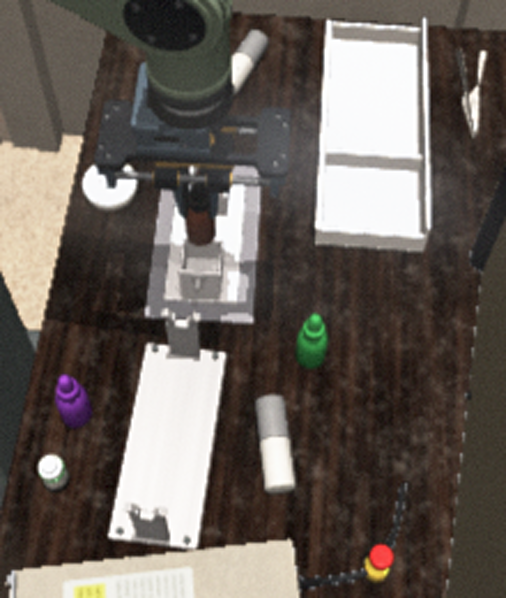

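```bash
python3 -m creep '[{"translation":[1.5,0,0.5],"delta_rot":[0,0,0]},{"translation":[3,0,0.5],"delta_rot":[0,0,0]},{"translation":[3.5,0.5,0.5],"delta_rot":[0,0,0]},{"translation":[3.5,1.5,0],"delta_rot":[0,0,0]},{"translation":[3.3,2,0],"delta_rot":[0,0,0]}]' && python3 -m creep '[{"translation":[2.5,2,0],"delta_rot":[0,0,-0.0262]},{"translation":[1.5,0.7,0],"delta_rot":[0,0,0]},{"translation":[0,0,0],"delta_rot":[0,0,0]},{"translation":[0,0,0],"delta_rot":[0,0,0]},{"translation":[0,0,0],"delta_rot":[0,0,0]}]' 
python3 - <<'E'
from h import *
s=readout.state();print(s['ee_pos'],toolR(s).round(3),s['force'],s['gripper_width'])
save('wrist','w11')
E
```

```text
time_s: 13.07
ee_pos: [593.8, 8.0, 185.2]
ee_rot: [-63.0, 89.9, -151.6]
force: [0.5, -1.0, 0.0]
gripper_width: 20.9
time_s: 13.48
ee_pos: [631.1, 35.0, 185.0]
ee_rot: [-81.4, 89.8, -171.4]
force: [-1.4, -0.2, -0.5]
gripper_width: 21.0
[631.09307447  34.96505088 185.03006392] [[-0.003  1.     0.001]
 [-0.     0.001 -1.   ]
 [-1.    -0.003  0.   ]] [-1.35578952 -0.16574527 -0.53282133] 20.978264943486927
```

View pics/w11.png

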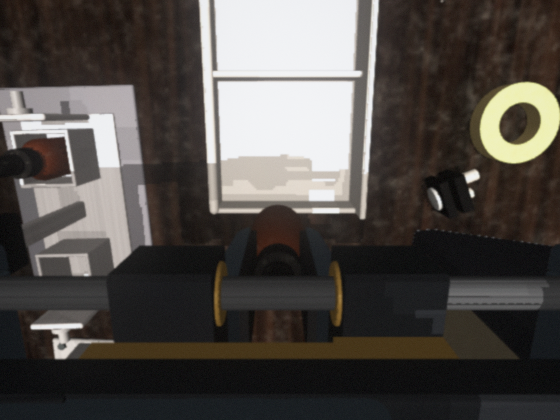

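```bash
python3 - <<'E'
from h import *
z=load('w11');p=z['p']
im=cv2.cvtColor(p,cv2.COLOR_RGB2BGR)[0:230,190:390]
cv2.imwrite('pics/w11c.png',cv2.resize(im,None,fx=2.6,fy=2.6,interpolation=cv2.INTER_CUBIC))
C=cloud(z)
for v in (30,100,160,190):
    r=[(u,C[v,u].round(0)) for u in list(range(198,222,2))+list(range(350,384,2))]
    print(v,[(u,int(c[0]),int(c[2])) for u,c in r])
for u in (240,270,320):
    print(u,[(v,int(C[v,u,1]),int(C[v,u,2])) for v in list(range(66,84,2))+list(range(202,220,2))])
E
```

```text
30 [(198, 562, -2), (200, 563, -2), (202, 573, 40), (204, 574, 37), (206, 576, 38), (208, 578, 39), (210, 579, 36), (212, 577, 19), (214, 577, 9), (216, 578, 6), (218, 580, 5), (220, 582, 5), (350, 692, 5), (352, 693, 5), (354, 695, 5), (356, 697, 4), (358, 697, 11), (360, 697, 21), (362, 697, 27), (364, 697, 35), (366, 697, 41), (368, 697, 48), (370, 698, 54), (372, 699, 54), (374, 700, 55), (376, 702, 55), (378, 717, -1), (380, 719, -1), (382, 721, -1)]
100 [(198, 559, -2), (200, 561, 0), (202, 562, 0), (204, 572, 37), (206, 573, 38), (208, 575, 36), (210, 577, 39), (212, 578, 37), (214, 577, 23), (216, 577, 13), (218, 578, 5), (220, 579, 4), (350, 694, 6), (352, 697, 4), (354, 697, 10), (356, 697, 18), (358, 697, 26), (360, 698, 33), (362, 697, 41), (364, 697, 48), (366, 697, 55), (368, 699, 54), (370, 700, 55), (372, 716, -1), (374, 718, -2), (376, 719, -2), (378, 721, 0), (380, 723, -2), (382, 725, -1)]
160 [(198, 556, 0), (200, 557, -2), (202, 559, -3), (204, 561, -1), (206, 563, 0), (208, 573, 38), (210, 574, 37), (212, 576, 39), (214, 578, 38), (216, 579, 35), (218, 577, 15),
[... 862 characters left out ...]
, 134, 8), (82, 133, 4), (202, 27, 12), (204, 27, 20), (206, 27, 28), (208, 26, 33), (210, 25, 34), (212, 23, 34), (214, 12, -1), (216, 10, 0), (218, 8, -1)]
270 [(66, 146, 6), (68, 144, 6), (70, 143, 4), (72, 138, 34), (74, 136, 34), (76, 135, 34), (78, 134, 24), (80, 134, 8), (82, 133, 5), (202, 27, 12), (204, 27, 19), (206, 49, 116), (208, 48, 121), (210, 48, 126), (212, 49, 131), (214, 48, 136), (216, 48, 140), (218, 49, 145)]
320 [(66, 146, 3), (68, 145, 4), (70, 143, 5), (72, 138, 34), (74, 136, 35), (76, 135, 34), (78, 134, 24), (80, 134, 8), (82, 133, 5), (202, 27, 11), (204, 27, 20), (206, 27, 28), (208, 27, 35), (210, 25, 33), (212, 23, 33), (214, 12, 0), (216, 10, 0), (218, 8, 0)]
```

View pics/w11c.png

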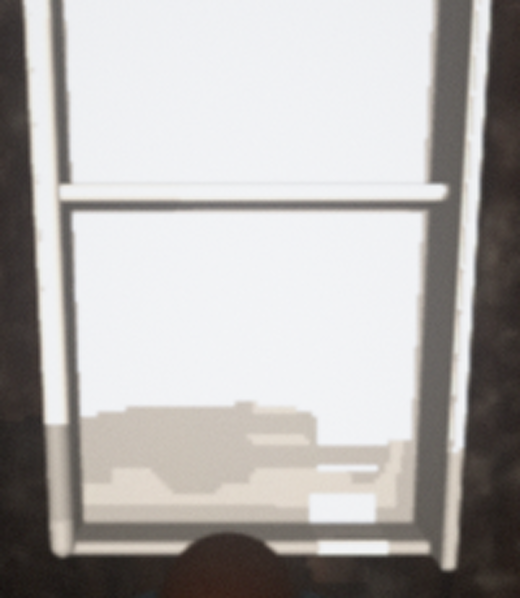

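```bash
python3 - <<'E'
from h import *
for n in('top0','side0','w11'):
    z=load(n);C=cloud(z)
    sel=(C[...,2]>60)&(C[...,0]>600)&(C[...,0]<850)&(C[...,1]>-80)&(C[...,1]<300)&(z['d']>0)
    Q=C[sel];print(n,len(Q))
    for y0 in range(-80,300,20):
        q=Q[(Q[:,1]>=y0)&(Q[:,1]<y0+20)]
        if len(q)>2: print(y0,len(q),'xmin',q[:,0].min().round(),'z',q[:,2].min().round(),q[:,2].max().round())
E
```

```text
top0 5321
-80 1250 xmin 752.0 z 61.0 492.0
-60 1239 xmin 754.0 z 60.0 493.0
-40 1148 xmin 755.0 z 63.0 480.0
-20 1181 xmin 745.0 z 61.0 477.0
0 495 xmin 747.0 z 61.0 467.0
side0 3904
-80 904 xmin 753.0 z 61.0 492.0
-60 691 xmin 756.0 z 60.0 492.0
-40 621 xmin 754.0 z 62.0 478.0
-20 1542 xmin 746.0 z 60.0 476.0
0 143 xmin 747.0 z 70.0 467.0
w11 77478
-60 909 xmin 756.0 z 90.0 146.0
-40 1403 xmin 759.0 z 90.0 169.0
-20 1548 xmin 747.0 z 60.0 194.0
0 3730 xmin 620.0 z 60.0 215.0
20 2036 xmin 615.0 z 114.0 255.0
40 40163 xmin 600.0 z 113.0 296.0
60 27689 xmin 600.0 z 247.0 298.0
```

```bash
python3 -m creep '[{"translation":[0.2,1.2,0],"delta_rot":[0,0,0]},{"translation":[0.2,2.4,0],"delta_rot":[0,0,0]},{"translation":[0.1,2.4,0],"delta_rot":[0,0,0]},{"translation":[0,1.1,-1],"delta_rot":[0,0,0]},{"translation":[0,0,-1.5],"delta_rot":[0,0,0]}]' && python3 -m creep '[{"translation":[0,0,-1.8],"delta_rot":[0,0,0]},{"translation":[0,0,-1.8],"delta_rot":[0,0,0]},{"translation":[0,0,-1.5],"delta_rot":[0,0,0]},{"translation":[0,0,-1],"delta_rot":[0,0,0]},{"translation":[0,0,-0.5],"delta_rot":[0,0,0]}]' && python3 -m creep '[{"translation":[0,0,0],"delta_rot":[0,0,0]},{"translation":[0,0,0],"delta_rot":[0,0,0]},{"translation":[0,0,0],"delta_rot":[0,0,0]}]'
```

```text
time_s: 13.95
ee_pos: [638.0, 109.2, 162.4]
ee_rot: [111.2, 89.8, 21.4]
force: [-0.5, 0.6, -0.9]
gripper_width: 21.2
time_s: 14.37
ee_pos: [636.1, 106.2, 93.3]
ee_rot: [-78.4, 89.8, -168.4]
force: [-0.4, 0.2, -0.4]
gripper_width: 20.9
time_s: 14.62
ee_pos: [638.2, 106.5, 96.4]
ee_rot: [97.8, 89.9, 7.9]
force: [0.2, 0.2, -0.3]
gripper_width: 20.9
```

```bash
python3 -m creep '[{"translation":[0,0,-0.5],"delta_rot":[0,0,0]},{"translation":[0,0,-0.5],"delta_rot":[0,0,0]},{"translation":[0,0,-0.4],"delta_rot":[0,0,0]},{"translation":[0,0,-0.2],"delta_rot":[0,0,0]},{"translation":[0,0,0],"delta_rot":[0,0,0]}]'; python3 -m creep '[{"translation":[0,0,-0.1],"delta_rot":[0,0,0]},{"translation":[0,0,0],"delta_rot":[0,0,0]},{"translation":[0,0,0],"delta_rot":[0,0,0]}]';python3 -m creep '[{"translation":[0,0,-0.1],"delta_rot":[0,0,0]},{"translation":[0,0,0],"delta_rot":[0,0,0]},{"translation":[0,0,0],"delta_rot":[0,0,0]}]';python3 -m creep '[{"translation":[0,0,-0.1],"delta_rot":[0,0,0]},{"translation":[0,0,0],"delta_rot":[0,0,0]},{"translation":[0,0,0],"delta_rot":[0,0,0]}]'
python3 - <<'E'
from h import *
save('wrist','w12')
E
```

```text
time_s: 15.03
ee_pos: [637.0, 106.4, 78.4]
ee_rot: [-80.7, 89.9, -170.6]
force: [-0.8, -0.0, -1.0]
gripper_width: 21.2
time_s: 15.28
ee_pos: [637.6, 106.5, 78.4]
ee_rot: [99.6, 90.0, 9.6]
force: [0.2, -0.7, -1.1]
gripper_width: 21.0
time_s: 15.53
ee_pos: [637.8, 106.5, 77.7]
ee_rot: [96.7, 90.0, 6.8]
force: [0.4, 0.1, 1.8]
gripper_width: 21.2
time_s: 15.78
ee_pos: [637.9, 106.5, 77.6]
ee_rot: [99.3, 89.9, 9.3]
force: [-1.3, -0.5, 6.7]
gripper_width: 20.5
```

View pics/w12.png

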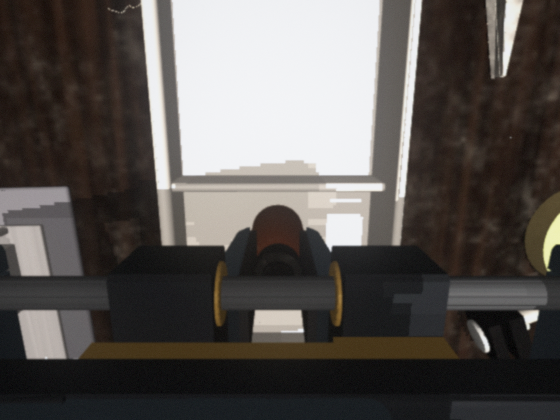

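```bash
python3 -m creep '[{"translation":[0,0,0.08],"delta_rot":[0,0,0]},{"translation":[0,0,0],"delta_rot":[0,0,0]},{"translation":[0,0,0],"delta_rot":[0,0,0]},{"translation":[0,0,0],"delta_rot":[0,0,0]},{"translation":[0,0,0],"delta_rot":[0,0,0]}]' 0; python3 -m creep '[{"translation":[0,0,1],"delta_rot":[0,0,0]},{"translation":[0,0,2.5],"delta_rot":[0,0,0]},{"translation":[0,0,3.5],"delta_rot":[0,0,0]},{"translation":[0,0,3.5],"delta_rot":[0,0,0]},{"translation":[-1.5,-0.5,3],"delta_rot":[0,0,0]}]'; python3 -m creep '[{"translation":[-3,-1,1],"delta_rot":[0,0,0.0131]},{"translation":[-3.5,-1,1],"delta_rot":[0,0,0.0131]},{"translation":[-3.5,-1,1],"delta_rot":[0,0,0]},{"translation":[-3.5,-1.5,0],"delta_rot":[0,0,0]},{"translation":[-3,-1.5,0],"delta_rot":[0,0,0]}]'; python3 -m creep '[{"translation":[-1.6,-0.5,0],"delta_rot":[0,0,0]},{"translation":[0,0,0],"delta_rot":[0,0,0]},{"translation":[0,0,0],"delta_rot":[0,0,0]},{"translation":[0,0,0],"delta_rot":[0,0,0]}]'
python3 - <<'E'
from h import *
s=readout.state();print(s['ee_pos'],toolR(s).round(3),s['gripper_width'])
save('wrist','w13');save('side','s13',(170,130,390,390),2.3)
E
```

```text
time_s: 16.25
ee_pos: [637.4, 106.5, 76.8]
ee_rot: [-78.0, 90.0, -168.0]
force: [0.3, 0.4, -0.3]
gripper_width: 45.3
time_s: 16.67
ee_pos: [624.7, 102.1, 214.9]
ee_rot: [101.2, 89.7, 11.3]
force: [-0.2, 0.7, 0.7]
gripper_width: 45.8
time_s: 17.08
ee_pos: [455.5, 41.2, 243.4]
ee_rot: [89.9, 89.9, 1.5]
force: [-0.2, 0.3, 0.4]
gripper_width: 45.8
time_s: 17.42
ee_pos: [442.8, 36.7, 242.8]
ee_rot: [96.2, 89.9, 7.8]
force: [0.5, 0.5, 0.3]
gripper_width: 45.6
[442.75383024  36.69813753 242.78152429] [[ 0.002  1.     0.027]
 [ 0.     0.027 -1.   ]
 [-1.     0.002 -0.   ]] 45.61761790476599
```

View pics/w13.png

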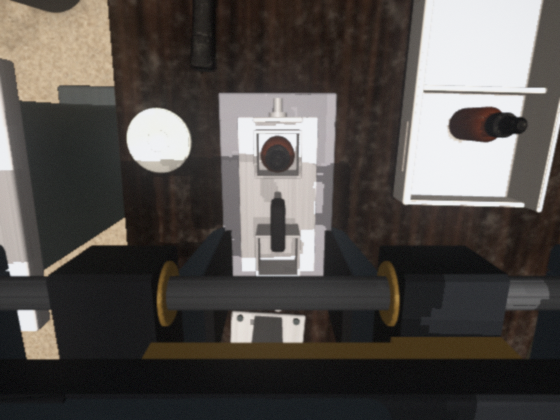

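View pics/s13.png

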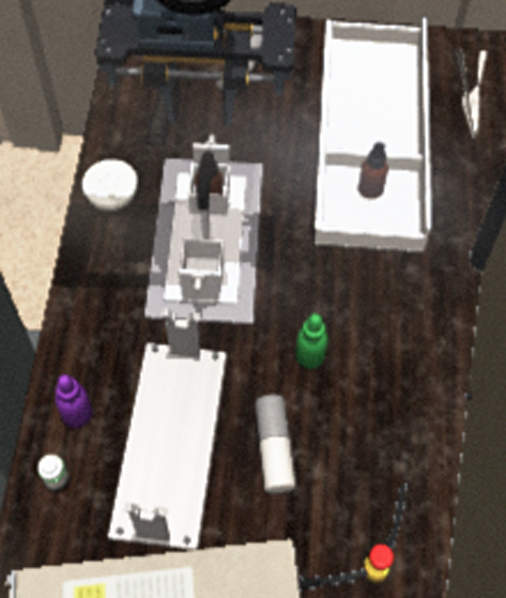

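```bash
python3 - <<'E'
from h import *
z=load('w13');C=cloud(z)
for x0,y0 in ((441,72),(637,106)):
    sel=(C[...,2]>80)&(C[...,2]<115)&(abs(C[...,0]-x0)<30)&(abs(C[...,1]-y0)<30)
    for c in blobs(sel.astype(np.uint8)*255,20):
        (u,v),r=cv2.minEnclosingCircle(c);print((u,v),r,onz(z,u,v,95),C[sel].mean(0),C[sel].max(0))
E
```

```text
(277.2910461425781, 158.1604461669922) 10.515474319458008 [441.73053573  72.82274684  95.        ] [441.43520661  72.49781343  95.47309426] [451.02413494  80.06475519 101.65499496]
(512.8146362304688, 125.06179809570312) 14.12368392944336 [632.4681748  104.84913841  95.        ] [633.96417607 105.01974573  92.25744684] [642.77486527 112.15973334 100.08626645]
```

```bash
python3 -m creep '[{"translation":[0,1.2,-1.0],"delta_rot":[0,0,0]},{"translation":[0,1.6,-2.0],"delta_rot":[0,0,0]},{"translation":[0,0.8,-2.5],"delta_rot":[0,0,0]},{"translation":[0,0,-2.5],"delta_rot":[0,0,0]},{"translation":[0,0,-2.5],"delta_rot":[0,0,0]}]' 0 && python3 -m creep '[{"translation":[0,0,-2.0],"delta_rot":[0,0,0]},{"translation":[0,0,-1.8],"delta_rot":[0,0,0]},{"translation":[0,0,-1.0],"delta_rot":[0,0,0]},{"translation":[0,0,-0.7],"delta_rot":[0,0,0]},{"translation":[0,0,-0.3],"delta_rot":[0,0,0]}]' && python3 -m creep '[{"translation":[0,0,0],"delta_rot":[0,0,0]},{"translation":[0,0,0],"delta_rot":[0,0,0]}]'
python3 - <<'E'
from h import *
s=readout.state();print(s['ee_pos'],s['force'])
save('wrist','w14')
E
```

```text
time_s: 17.93
ee_pos: [442.5, 73.4, 135.8]
ee_rot: [106.6, 90.0, 18.2]
force: [0.4, 0.2, -0.3]
gripper_width: 45.4
time_s: 18.35
ee_pos: [441.8, 72.7, 77.8]
ee_rot: [-83.7, 89.9, -172.2]
force: [0.7, 0.6, 1.0]
gripper_width: 45.8
time_s: 18.52
ee_pos: [442.2, 72.7, 79.4]
ee_rot: [97.3, 89.9, 8.8]
force: [-0.3, -0.7, 0.6]
gripper_width: 45.6
[442.24543175  72.65759582  79.38577909] [-0.31631999 -0.65892757  0.64798285]
```

View pics/w14.png

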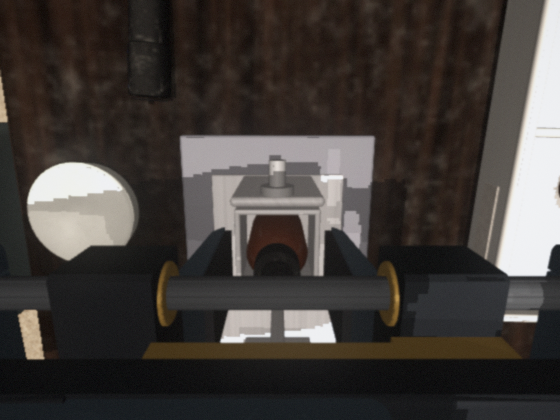

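Centred. Close and lift.

```bash
python3 -m creep '[{"translation":[0,0,0],"delta_rot":[0,0,0]},{"translation":[0,0,0],"delta_rot":[0,0,0]},{"translation":[0,0,0],"delta_rot":[0,0,0]},{"translation":[0,0,0],"delta_rot":[0,0,0]},{"translation":[0,0,0],"delta_rot":[0,0,0]}]' -1 15 && python3 -m creep '[{"translation":[0,0,0],"delta_rot":[0,0,0]},{"translation":[0,0,0],"delta_rot":[0,0,0]},{"translation":[0,0,0.5],"delta_rot":[0,0,0]},{"translation":[0,0,1],"delta_rot":[0,0,0]},{"translation":[0,0,1.2],"delta_rot":[0,0,0]}]' && python3 -m creep '[{"translation":[0,0,1.5],"delta_rot":[0,0,0]},{"translation":[0,0,1.5],"delta_rot":[0,0,0]},{"translation":[0,0,1.5],"delta_rot":[0,0,0]},{"translation":[0,0,1.5],"delta_rot":[0,0,0]},{"translation":[0,0,1.5],"delta_rot":[0,0,0]}]' 
python3 - <<'E'
from h import *
s=readout.state();print(s['ee_pos'],s['force'],s['gripper_width'])
save('wrist','w15'); save('side','s15',(170,130,390,390),2.3)
E
```

```text
time_s: 18.98
ee_pos: [441.8, 72.5, 79.4]
ee_rot: [94.7, 89.9, 6.2]
force: [-0.3, 0.4, 1.4]
gripper_width: 20.7
time_s: 19.4
ee_pos: [440.6, 72.3, 105.8]
ee_rot: [-83.9, 89.9, -172.3]
force: [-0.4, 0.4, -0.7]
gripper_width: 21.0
time_s: 19.82
ee_pos: [441.0, 72.4, 181.8]
ee_rot: [-86.9, 90.0, -175.4]
force: [1.1, 0.5, -0.6]
gripper_width: 20.9
[441.04915288  72.42601286 181.78537442] [ 1.14328138  0.54803598 -0.57351201] 20.92566851951315
```

View pics/s15.png

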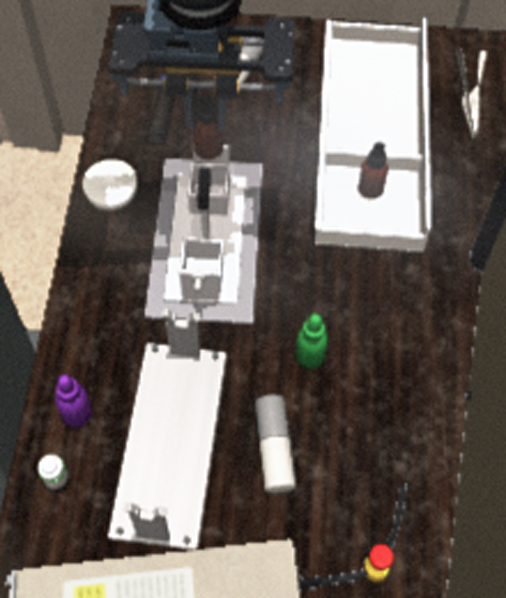

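```bash
python3 -m creep '[{"translation":[1.5,0,0.5],"delta_rot":[0,0,0]},{"translation":[3,0,0.5],"delta_rot":[0,0,0]},{"translation":[3.5,0,0.5],"delta_rot":[0,0,0]},{"translation":[3.5,-0.6,0],"delta_rot":[0,0,0]},{"translation":[3.3,-0.7,0],"delta_rot":[0,0,0]}]' && python3 -m creep '[{"translation":[2.7,-0.5,0],"delta_rot":[0,0,-0.0262]},{"translation":[1.9,0,0],"delta_rot":[0,0,0]},{"translation":[0,0,0],"delta_rot":[0,0,0]},{"translation":[0,0,0],"delta_rot":[0,0,0]},{"translation":[0,0,0],"delta_rot":[0,0,0]}]' && python3 -m creep '[{"translation":[0,0,-1],"delta_rot":[0,0,0]},{"translation":[0,0,-2],"delta_rot":[0,0,0]},{"translation":[0,0,-2],"delta_rot":[0,0,0]},{"translation":[0,0,-2],"delta_rot":[0,0,0]},{"translation":[0,0,-1.5],"delta_rot":[0,0,0]}]' && python3 -m creep '[{"translation":[0,0,0],"delta_rot":[0,0,0]},{"translation":[0,0,0],"delta_rot":[0,0,0]},{"translation":[0,0,0],"delta_rot":[0,0,0]}]'
```

```text
time_s: 20.33
ee_pos: [590.8, 59.6, 195.1]
ee_rot: [-100.7, 90.0, 170.9]
force: [0.7, 0.8, -0.1]
gripper_width: 20.8
time_s: 20.75
ee_pos: [634.1, 54.5, 194.8]
ee_rot: [-87.7, 89.8, -177.7]
force: [0.1, 0.1, -0.5]
gripper_width: 20.8
time_s: 21.17
ee_pos: [633.3, 54.6, 109.1]
ee_rot: [-86.2, 89.8, -176.1]
force: [-0.3, 1.4, -0.9]
gripper_width: 20.9
time_s: 21.42
ee_pos: [635.7, 54.6, 112.1]
ee_rot: [94.0, 89.9, 4.1]
force: [0.5, -0.4, -0.6]
gripper_width: 20.7
```

```bash
python3 -m creep '[{"translation":[0,0,-1],"delta_rot":[0,0,0]},{"translation":[0,0,-1],"delta_rot":[0,0,0]},{"translation":[0,0,-0.6],"delta_rot":[0,0,0]},{"translation":[0,0,-0.4],"delta_rot":[0,0,0]},{"translation":[0,0,-0.2],"delta_rot":[0,0,0]}]';  python3 -m creep '[{"translation":[0,0,-0.1],"delta_rot":[0,0,0]},{"translation":[0,0,0],"delta_rot":[0,0,0]},{"translation":[0,0,0],"delta_rot":[0,0,0]},{"translation":[0,0,0],"delta_rot":[0,0,0]}]';python3 -m creep '[{"translation":[0,0,-0.1],"delta_rot":[0,0,0]},{"translation":[0,0,0],"delta_rot":[0,0,0]},{"translation":[0,0,0],"delta_rot":[0,0,0]}]'
```

```text
time_s: 21.83
ee_pos: [635.0, 54.4, 78.0]
ee_rot: [-86.7, 89.9, -176.7]
force: [-0.3, -0.3, -0.8]
gripper_width: 20.9
time_s: 22.17
ee_pos: [635.8, 54.4, 78.5]
ee_rot: [92.4, 90.0, 2.4]
force: [0.4, 0.3, -1.5]
gripper_width: 20.8
time_s: 22.42
ee_pos: [635.9, 54.5, 77.5]
ee_rot: [93.3, 89.9, 3.3]
force: [0.4, 0.0, 1.4]
gripper_width: 21.0
```

```bash
python3 -m creep '[{"translation":[0,0,0.05],"delta_rot":[0,0,0]},{"translation":[0,0,0],"delta_rot":[0,0,0]},{"translation":[0,0,0],"delta_rot":[0,0,0]},{"translation":[0,0,0],"delta_rot":[0,0,0]},{"translation":[0,0,0],"delta_rot":[0,0,0]}]' 0; python3 -m creep '[{"translation":[0,0,1],"delta_rot":[0,0,0]},{"translation":[0,0,2.5],"delta_rot":[0,0,0]},{"translation":[0,0,3.5],"delta_rot":[0,0,0]},{"translation":[0,0,3.5],"delta_rot":[0,0,0]},{"translation":[-1.2,1.0,2],"delta_rot":[0,0,-0.0334]}]'; python3 -m creep '[{"translation":[-2,2,1],"delta_rot":[0,0,-0.06]},{"translation":[-2.5,2.5,0.5],"delta_rot":[0,0,-0.07]},{"translation":[-2.5,2.5,0],"delta_rot":[0,0,-0.07]},{"translation":[-2.5,2.5,0],"delta_rot":[0,0,-0.07]},{"translation":[-2.5,2.5,0],"delta_rot":[0,0,-0.07]}]'; python3 -m creep '[{"translation":[-2.5,2.5,0],"delta_rot":[0,0,0]},{"translation":[-1.5,1.5,0],"delta_rot":[0,0,0]},{"translation":[0,0,0],"delta_rot":[0,0,0]},{"translation":[0,0,0],"delta_rot":[0,0,0]}]' 0.3
python3 - <<'E'
from h import *
s=readout.state();print(s['ee_pos'],toolR(s).round(3),s['gripper_width'],s['qpos'].round(0))
save('wrist','w16');save('side','s16',(170,130,390,390),2.3)
E
```

```text
time_s: 22.83
ee_pos: [635.5, 54.4, 77.5]
ee_rot: [-28.2, 90.0, -118.1]
force: [0.2, -0.2, -0.2]
gripper_width: 45.2
time_s: 23.25
ee_pos: [626.6, 63.4, 207.4]
ee_rot: [89.9, 89.5, -2.1]
force: [0.7, 0.1, -0.1]
gripper_width: 45.6
time_s: 23.67
ee_pos: [502.3, 185.3, 218.7]
ee_rot: [134.3, 89.9, 22.7]
force: [0.3, 0.7, 0.5]
gripper_width: 45.5
time_s: 24.0
ee_pos: [463.2, 225.1, 218.5]
ee_rot: [116.6, 89.9, 5.3]
force: [0.8, 0.1, -0.0]
gripper_width: 59.0
[463.16345185 225.0639617  218.54968536] [[ 0.002  0.932 -0.362]
 [ 0.    -0.362 -0.932]
 [-1.     0.001 -0.001]] 58.99908743238379 [25. 13. 98. -0. 68. 46.]
```

View pics/w16.png

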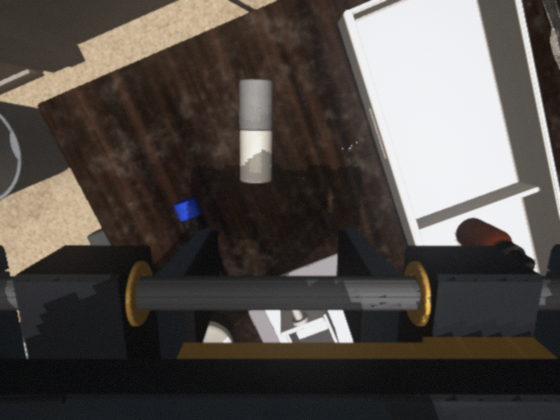

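View pics/s16.png

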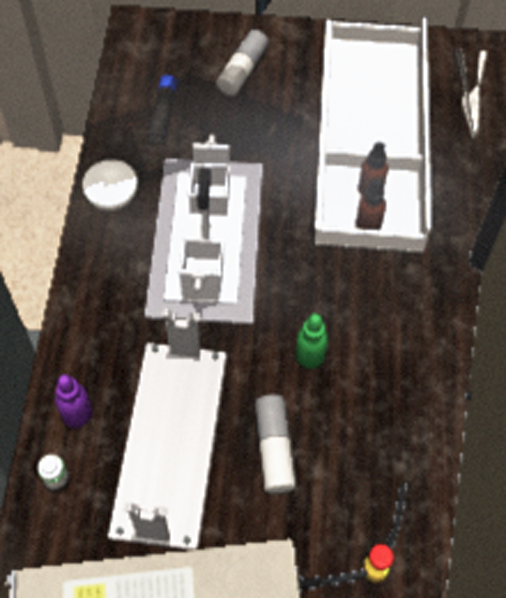

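```bash
cat >> h.py <<'E'
def tube(f,box):
    z=load(f);p=z['p'];m=mask(p,(0,0,90),(179,70,255));mm=np.zeros_like(m);a,b,c,d=box;mm[b:d,a:c]=m[b:d,a:c]
    mm=cv2.morphologyEx(mm,cv2.MORPH_CLOSE,np.ones((7,7)))
    C=cloud(z)
    for c in blobs(mm,500):
        r,bx=rect(c);print(r)
        k=np.zeros_like(mm);cv2.drawContours(k,[c],-1,255,-1);Q=C[(k>0)&(C[...,2]>12)&(C[...,2]<45)]
        P=np.array([onz(z,*q,16) for q in bx]);L=np.linalg.norm(P[0]-P[1]),np.linalg.norm(P[1]-P[2])
        ax=P[1]-P[0] if L[0]>L[1] else P[2]-P[1]
        q2=cv2.minAreaRect(Q[:,:2].astype(np.float32))
        print('plane16 centre',P.mean(0).round(1),np.round(L,1),'yaw',round((np.degrees(np.arctan2(-ax[0],ax[1]))+90)%180-90,1),'cloud rect',q2,'zmax',np.percentile(Q[:,2],98))
E
python3 - <<'E'
from h import *
tube('w16',(225,65,290,195))
E
```

```text
((255.0, 130.5), (103.0, 32.0), 90.0)
plane16 centre [464.2 283.6  16. ] [29.8 97. ] yaw -21.5 cloud rect ((464.1604919433594, 284.00341796875), (94.35326385498047, 31.295324325561523), 68.35999298095703) zmax 30.96805262737369
```

```bash
python3 -m creep '[{"translation":[0,1.5,-1.5],"delta_rot":[0,0,0]},{"translation":[0.1,2.2,-2.5],"delta_rot":[0,0,0]},{"translation":[0,1.6,-3],"delta_rot":[0,0,0]},{"translation":[0,0.6,-3],"delta_rot":[0,0,0]},{"translation":[0,0,-2.5],"delta_rot":[0,0,0]}]' && python3 -m creep '[{"translation":[0,0,-2],"delta_rot":[0,0,0]},{"translation":[0,0,-1.5],"delta_rot":[0,0,0]},{"translation":[0,0,-1],"delta_rot":[0,0,0]},{"translation":[0,0,-0.5],"delta_rot":[0,0,0]},{"translation":[0,0,0],"delta_rot":[0,0,0]}]'
python3 - <<'E'
from h import *
s=readout.state();print(s['ee_pos'],s['force'],s['gripper_width'])
save('wrist','w17')
E
```

```text
time_s: 24.52
ee_pos: [465.4, 283.7, 90.7]
ee_rot: [-20.2, 90.0, -131.6]
force: [-0.3, 0.2, -0.9]
gripper_width: 59.4
time_s: 24.93
ee_pos: [464.9, 282.8, 41.8]
ee_rot: [-32.8, 89.9, -144.2]
force: [0.4, -0.0, -0.7]
gripper_width: 59.3
[464.85346109 282.75145724  41.77138159] [ 0.36309229 -0.02587557 -0.65695308] 59.314251794097274
```

View pics/w17.png

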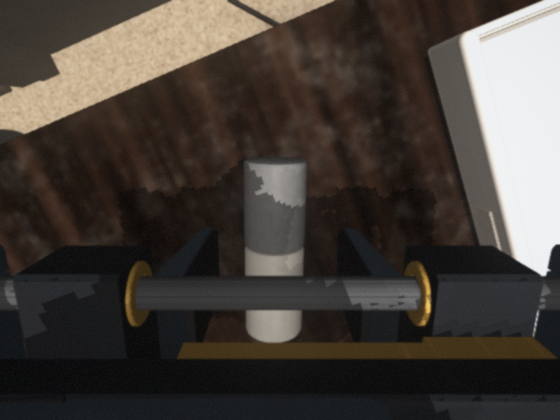

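Centred between the jaws. Down 24 mm, close.

```bash
python3 -m creep '[{"translation":[0,0,-0.8],"delta_rot":[0,0,0]},{"translation":[0,0,-0.8],"delta_rot":[0,0,0]},{"translation":[0,0,-0.5],"delta_rot":[0,0,0]},{"translation":[0,0,-0.3],"delta_rot":[0,0,0]},{"translation":[0,0,0],"delta_rot":[0,0,0]}]' && python3 -m creep '[{"translation":[0,0,0],"delta_rot":[0,0,0]},{"translation":[0,0,0],"delta_rot":[0,0,0]},{"translation":[0,0,0],"delta_rot":[0,0,0]},{"translation":[0,0,0],"delta_rot":[0,0,0]},{"translation":[0,0,0],"delta_rot":[0,0,0]}]' -1 20 && python3 -m creep '[{"translation":[0,0,0],"delta_rot":[0,0,0]},{"translation":[0,0,0],"delta_rot":[0,0,0]}]'
```

```text
time_s: 25.4
ee_pos: [464.0, 283.2, 17.8]
ee_rot: [-35.2, 89.9, -146.5]
force: [-0.7, 0.3, 0.1]
gripper_width: 59.3
time_s: 25.82
ee_pos: [464.5, 283.5, 18.8]
ee_rot: [154.7, 90.0, 43.4]
force: [-0.7, -0.9, 1.3]
gripper_width: 31.4
time_s: 25.98
ee_pos: [464.5, 283.6, 18.8]
ee_rot: [150.0, 90.0, 38.6]
force: [-0.8, -0.1, 0.9]
gripper_width: 31.7
```

```bash
python3 -m creep '[{"translation":[0,0,0.8],"delta_rot":[0,0,0]},{"translation":[0,0,1.8],"delta_rot":[0,0,0]},{"translation":[0,0,2.5],"delta_rot":[0,0,0]},{"translation":[0,0,2.5],"delta_rot":[0,0,0]},{"translation":[0.5,0,2],"delta_rot":[0,0,0.032]}]' && python3 -m creep '[{"translation":[2,0,0.5],"delta_rot":[0,0,0.07]},{"translation":[3,0.1,0],"delta_rot":[0,0,0.09]},{"translation":[3.3,0.1,0],"delta_rot":[0,0,0.09]},{"translation":[3.3,0.1,0],"delta_rot":[0,0,0.09]},{"translation":[3,0.1,0],"delta_rot":[0,0,0]}]' && python3 -m creep '[{"translation":[2.5,0.1,0],"delta_rot":[0,0,0]},{"translation":[1.4,0,0],"delta_rot":[0,0,0]},{"translation":[0,0,0],"delta_rot":[0,0,0]},{"translation":[0,0,0],"delta_rot":[0,0,0]},{"translation":[0,0,0],"delta_rot":[0,0,0]}]'
python3 - <<'E'
from h import *
s=readout.state();print(s['ee_pos'],toolR(s).round(3),s['force'],s['gripper_width'])
save('wrist','w18')
E
```

```text
time_s: 26.4
ee_pos: [469.1, 283.4, 116.6]
ee_rot: [131.7, 90.0, 22.2]
force: [0.1, -0.1, -0.9]
gripper_width: 31.7
time_s: 26.82
ee_pos: [617.2, 287.2, 120.1]
ee_rot: [92.2, 89.9, 2.4]
force: [0.0, -0.6, -0.8]
gripper_width: 31.5
time_s: 27.23
ee_pos: [653.4, 288.3, 119.4]
ee_rot: [-71.3, 89.9, -161.4]
force: [-0.4, 0.1, -1.3]
gripper_width: 32.1
[653.38756262 288.28429819 119.42157314] [[-0.002  1.    -0.   ]
 [-0.001 -0.    -1.   ]
 [-1.    -0.002  0.001]] [-0.36173751  0.13297982 -1.29346389] 32.0576387585421
```

View pics/w18.png

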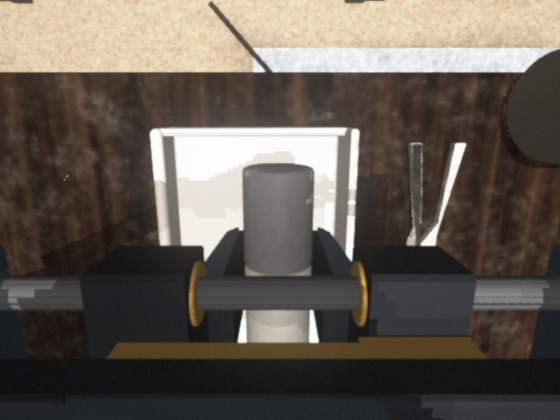

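```bash
python3 -m creep '[{"translation":[0,0,-1],"delta_rot":[0,0,0]},{"translation":[0,0,-1.8],"delta_rot":[0,0,0]},{"translation":[0,0,-1.8],"delta_rot":[0,0,0]},{"translation":[0,0,-1.2],"delta_rot":[0,0,0]},{"translation":[0,0,-0.6],"delta_rot":[0,0,0]}]' && python3 -m creep '[{"translation":[0,0,-1],"delta_rot":[0,0,0]},{"translation":[0,0,-0.8],"delta_rot":[0,0,0]},{"translation":[0,0,-0.4],"delta_rot":[0,0,0]},{"translation":[0,0,-0.2],"delta_rot":[0,0,0]},{"translation":[0,0,0],"delta_rot":[0,0,0]}]' && python3 -m creep '[{"translation":[0,0,0],"delta_rot":[0,0,0]},{"translation":[0,0,0],"delta_rot":[0,0,0]},{"translation":[0,0,0],"delta_rot":[0,0,0]}]'
```

```text
time_s: 27.7
ee_pos: [652.6, 288.1, 53.1]
ee_rot: [-66.2, 89.8, -156.3]
force: [0.2, -0.7, -1.1]
gripper_width: 32.0
time_s: 28.12
ee_pos: [654.5, 288.4, 31.4]
ee_rot: [-54.7, 90.0, -144.8]
force: [-0.3, -0.1, -0.8]
gripper_width: 32.0
time_s: 28.37
ee_pos: [654.9, 288.6, 32.3]
ee_rot: [111.1, 89.9, 21.0]
force: [-1.2, -0.4, -1.2]
gripper_width: 31.5
```

```bash
python3 -m creep '[{"translation":[0,0,-0.3],"delta_rot":[0,0,0]},{"translation":[0,0,-0.2],"delta_rot":[0,0,0]},{"translation":[0,0,-0.1],"delta_rot":[0,0,0]},{"translation":[0,0,0],"delta_rot":[0,0,0]}]'; python3 -m creep '[{"translation":[0,0,-0.1],"delta_rot":[0,0,0]},{"translation":[0,0,0],"delta_rot":[0,0,0]},{"translation":[0,0,0],"delta_rot":[0,0,0]}]';python3 -m creep '[{"translation":[0,0,-0.1],"delta_rot":[0,0,0]},{"translation":[0,0,0],"delta_rot":[0,0,0]},{"translation":[0,0,0],"delta_rot":[0,0,0]}]'
```

```text
time_s: 28.7
ee_pos: [654.2, 288.3, 25.1]
ee_rot: [-65.0, 90.0, -155.0]
force: [-0.4, 0.5, -1.1]
gripper_width: 31.9
time_s: 28.95
ee_pos: [654.6, 288.5, 24.9]
ee_rot: [109.9, 90.0, 19.8]
force: [-0.2, 0.4, 0.9]
gripper_width: 31.8
time_s: 29.2
ee_pos: [654.6, 288.5, 24.9]
ee_rot: [114.2, 90.0, 24.1]
force: [-1.5, -0.7, 5.2]
gripper_width: 31.9
```

```bash
python3 -m creep '[{"translation":[0,0,0.05],"delta_rot":[0,0,0]},{"translation":[0,0,0],"delta_rot":[0,0,0]},{"translation":[0,0,0],"delta_rot":[0,0,0]},{"translation":[0,0,0],"delta_rot":[0,0,0]}]' -0.05; python3 -m creep '[{"translation":[0,0,1],"delta_rot":[0,0,0]},{"translation":[0,0,2.5],"delta_rot":[0,0,0]},{"translation":[0,0,3.5],"delta_rot":[0,0,0]},{"translation":[0,0,4],"delta_rot":[0,0,0]},{"translation":[0,-1,4],"delta_rot":[0,0,0]}]';  python3 -m creep '[{"translation":[-0.5,-2,3],"delta_rot":[0,0,0]},{"translation":[-0.8,-3,1.5],"delta_rot":[0,0,0.03]},{"translation":[-0.8,-3.7,0],"delta_rot":[0,0,0.03]},{"translation":[-0.8,-3.7,0],"delta_rot":[0,0,0.03]},{"translation":[-0.8,-3.7,0],"delta_rot":[0,0,0.03]}]';  python3 -m creep '[{"translation":[-0.8,-3.8,0],"delta_rot":[0,0,0.03]},{"translation":[-0.8,-3.8,0],"delta_rot":[0,0,0.03]},{"translation":[-0.8,-3.8,0],"delta_rot":[0,0,0.03]},{"translation":[-0.8,-3.8,0],"delta_rot":[0,0,0]},{"translation":[-0.8,-3.8,0],"delta_rot":[0,0,0]}]';  python3 -m creep '[{"translation":[-0.8,-3.8,0],"delta_rot":[0,0,0]},{"translation":[-0.8,-3.8,0],"delta_rot":[0,0,0]},{"translation":[-0.8,-3.8,0],"delta_rot":[0,0,0]},{"translation":[-0.8,-3.8,0],"delta_rot":[0,0,0]},{"translation":[-0.8,-3,0],"delta_rot":[0,0,0]}]'; python3 -m creep '[{"translation":[0,-1.3,0],"delta_rot":[0,0,0]},{"translation":[0,0,0],"delta_rot":[0,0,0]},{"translation":[0,0,0],"delta_rot":[0,0,0]},{"translation":[0,0,0],"delta_rot":[0,0,0]}]' 0.3
python3 - <<'E'
from h import *
s=readout.state();print(s['ee_pos'],toolR(s).round(3),s['gripper_width'],s['qpos'].round(0))
save('wrist','w19');save('top','t19')
E
```

```text
time_s: 29.53
ee_pos: [654.6, 288.4, 23.8]
ee_rot: [-13.1, 90.0, -103.2]
force: [0.1, -0.8, -0.5]
gripper_width: 43.0
time_s: 29.95
ee_pos: [654.0, 279.8, 175.8]
ee_rot: [-151.8, 89.9, 118.3]
force: [-0.4, 0.4, 0.2]
gripper_width: 43.3
time_s: 30.37
ee_pos: [617.0, 116.2, 220.4]
ee_rot: [87.9, 89.9, 4.9]
force: [-0.4, -0.6, -0.9]
gripper_width: 43.6
time_s: 30.78
ee_pos: [576.9, -74.3, 220.0]
ee_rot: [69.2, 89.9, -8.8]
force: [-0.4, -0.1, -0.7]
gripper_width: 43.0
time_s: 31.2
ee_pos: [536.8, -257.3, 219.9]
ee_rot: [30.7, 89.9, -47.3]
force: [0.0, 0.2, 0.0]
gripper_width: 43.2
time_s: 31.53
ee_pos: [537.9, -266.2, 219.3]
ee_rot: [148.6, 89.9, 70.7]
force: [0.4, 1.3, 0.6]
gripper_width: 59.2
[ 537.91411764 -266.18328506  219.25214485] [[ 0.     0.978  0.209]
 [ 0.001  0.209 -0.978]
 [-1.     0.001 -0.001]] 59.18493334043838 [-27.  21.  87.   0.  72. -40.]
```

View pics/w19.png

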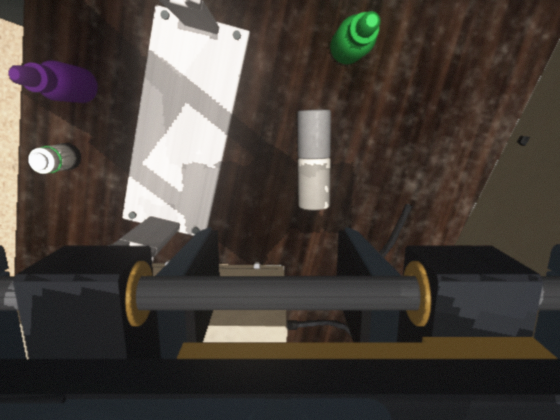

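View pics/t19.png

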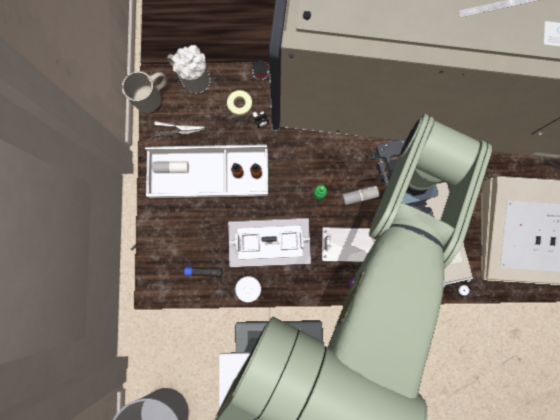

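```bash
python3 - <<'E'
from h import *
tube('w19',(285,95,342,222))
E
```

```text
((314.0, 158.5), (32.0, 101.0), 0.0)
plane16 centre [ 566.9 -231.    16. ] [99.1 30.4] yaw 12.9 cloud rect ((566.346435546875, -230.47000122070312), (30.928878784179688, 94.36845397949219), 13.35287857055664) zmax 31.074876378160987
```

```bash
python3 -m creep '[{"translation":[0.8,1.0,-1.5],"delta_rot":[0,0,0.007]},{"translation":[1.2,1.5,-2.5],"delta_rot":[0,0,0.007]},{"translation":[0.86,1.06,-3],"delta_rot":[0,0,0]},{"translation":[0,0,-3],"delta_rot":[0,0,0]},{"translation":[0,0,-2.7],"delta_rot":[0,0,0]}]' && python3 -m creep '[{"translation":[0,0,-2],"delta_rot":[0,0,0]},{"translation":[0,0,-1.5],"delta_rot":[0,0,0]},{"translation":[0,0,-1],"delta_rot":[0,0,0]},{"translation":[0,0,-0.5],"delta_rot":[0,0,0]},{"translation":[0,0,0],"delta_rot":[0,0,0]}]'
python3 - <<'E'
from h import *
s=readout.state();print(s['ee_pos'],s['force'],s['gripper_width'])
save('wrist','w20')
E
```

```text
time_s: 32.05
ee_pos: [566.7, -229.5, 90.8]
ee_rot: [172.6, 90.0, 95.6]
force: [-1.2, -0.2, -0.6]
gripper_width: 58.9
time_s: 32.47
ee_pos: [566.0, -231.0, 41.4]
ee_rot: [-132.1, 89.9, 150.8]
force: [0.1, 0.2, 1.0]
gripper_width: 59.4
[ 565.99899774 -231.04496899   41.3981734 ] [0.14699046 0.19443207 1.02680473] 59.39556748796768
```

View pics/w20.png

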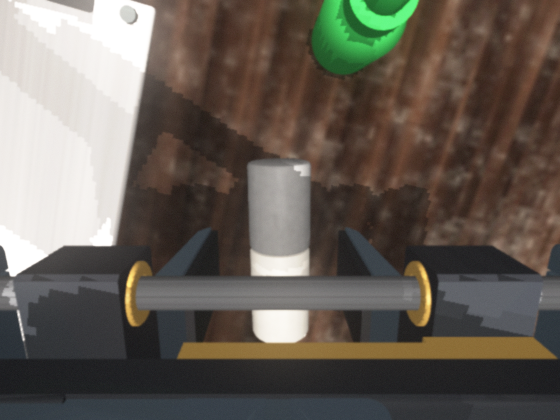

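```bash
python3 -m creep '[{"translation":[0,0,-0.8],"delta_rot":[0,0,0]},{"translation":[0,0,-0.8],"delta_rot":[0,0,0]},{"translation":[0,0,-0.4],"delta_rot":[0,0,0]},{"translation":[0,0,-0.3],"delta_rot":[0,0,0]},{"translation":[0,0,0],"delta_rot":[0,0,0]}]' && python3 -m creep '[{"translation":[0,0,0],"delta_rot":[0,0,0]},{"translation":[0,0,0],"delta_rot":[0,0,0]},{"translation":[0,0,0],"delta_rot":[0,0,0]},{"translation":[0,0,0],"delta_rot":[0,0,0]},{"translation":[0,0,0],"delta_rot":[0,0,0]}]' -1 20 && python3 -m creep '[{"translation":[0,0,0],"delta_rot":[0,0,0]},{"translation":[0,0,0],"delta_rot":[0,0,0]}]'
```

```text
time_s: 32.93
ee_pos: [565.7, -231.8, 18.3]
ee_rot: [-129.2, 89.9, 153.5]
force: [-1.2, 0.1, 0.2]
gripper_width: 59.4
time_s: 33.35
ee_pos: [566.4, -232.0, 19.4]
ee_rot: [61.6, 90.0, -15.7]
force: [-0.2, 0.0, 0.8]
gripper_width: 32.0
time_s: 33.52
ee_pos: [566.4, -232.0, 19.4]
ee_rot: [58.5, 90.0, -18.7]
force: [-0.2, -0.3, 0.5]
gripper_width: 31.9
```

```bash
python3 -m creep '[{"translation":[0,0,0.8],"delta_rot":[0,0,0]},{"translation":[0,0,2],"delta_rot":[0,0,0]},{"translation":[0,0,3],"delta_rot":[0,0,0]},{"translation":[0,0,3.5],"delta_rot":[0,0,0]},{"translation":[0,0,3.5],"delta_rot":[0,0,0]}]' && python3 -m creep '[{"translation":[0,0.5,3.5],"delta_rot":[0,0,0]},{"translation":[0.3,1.5,2],"delta_rot":[0,0,-0.02]},{"translation":[0.5,2.7,1],"delta_rot":[0,0,-0.03]},{"translation":[0.5,3.5,0],"delta_rot":[0,0,-0.03]},{"translation":[0.5,3.7,0],"delta_rot":[0,0,-0.03]}]' && python3 -m creep '[{"translation":[0.5,3.8,0],"delta_rot":[0,0,-0.03]},{"translation":[0.5,3.8,0],"delta_rot":[0,0,-0.03]},{"translation":[0.5,3.8,0],"delta_rot":[0,0,-0.03]},{"translation":[0.5,3.8,0],"delta_rot":[0,0,-0.025]},{"translation":[0.5,3.8,0],"delta_rot":[0,0,0]}]' && python3 -m creep '[{"translation":[0.5,3.8,0],"delta_rot":[0,0,0]},{"translation":[0.5,3.8,0],"delta_rot":[0,0,0]},{"translation":[0,2.8,0],"delta_rot":[0,0,0]},{"translation":[0,1.4,0],"delta_rot":[0,0,0]},{"translation":[0,0,0],"delta_rot":[0,0,0]}]' && python3 -m creep '[{"translation":[0,0,0],"delta_rot":[0,0,0]},{"translation":[0,0,0],"delta_rot":[0,0,0]}]'
python3 - <<'E'
from h import *
s=readout.state();print(s['ee_pos'],toolR(s).round(3),s['force'],s['gripper_width'])
save('wrist','w21')
E
```

```text
time_s: 33.93
ee_pos: [565.3, -231.6, 148.2]
ee_rot: [-126.9, 89.9, 155.9]
force: [0.9, -1.0, -1.7]
gripper_width: 32.0
time_s: 34.35
ee_pos: [584.2, -112.5, 213.6]
ee_rot: [67.9, 89.9, -15.8]
force: [0.9, -0.7, -1.7]
gripper_width: 32.0
time_s: 34.77
ee_pos: [608.6, 78.8, 212.4]
ee_rot: [-53.8, 90.0, -143.9]
force: [-0.5, -0.5, -2.4]
gripper_width: 32.1
time_s: 35.18
ee_pos: [618.5, 198.0, 211.9]
ee_rot: [-136.1, 89.9, 134.1]
force: [-0.9, -0.8, -1.2]
gripper_width: 32.0
time_s: 35.35
ee_pos: [618.9, 193.6, 212.1]
ee_rot: [-16.4, 89.9, -106.5]
force: [-0.2, -0.0, -0.6]
gripper_width: 32.2
[618.93774231 193.59998041 212.14023757] [[-0.     1.    -0.002]
 [-0.001 -0.002 -1.   ]
 [-1.    -0.     0.001]] [-0.21840501 -0.02576961 -0.55103389] 32.17682231294739
```

View pics/w21.png

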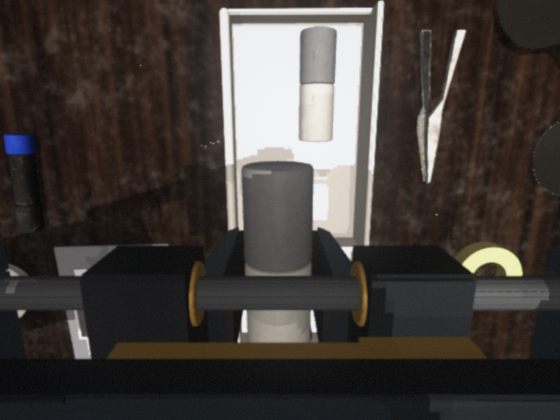

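```bash
python3 -m creep '[{"translation":[0,0.1,-1.5],"delta_rot":[0,0,0]},{"translation":[0,0,-2.5],"delta_rot":[0,0,0]},{"translation":[0,0,-2.5],"delta_rot":[0,0,0]},{"translation":[0,0,-2.5],"delta_rot":[0,0,0]},{"translation":[0,0,-2],"delta_rot":[0,0,0]}]' && python3 -m creep '[{"translation":[0,0,-2],"delta_rot":[0,0,0]},{"translation":[0,0,-2],"delta_rot":[0,0,0]},{"translation":[0,0,-1.5],"delta_rot":[0,0,0]},{"translation":[0,0,-1],"delta_rot":[0,0,0]},{"translation":[0,0,-0.4],"delta_rot":[0,0,0]}]' && python3 -m creep '[{"translation":[0,0,0],"delta_rot":[0,0,0]},{"translation":[0,0,0],"delta_rot":[0,0,0]},{"translation":[0,0,0],"delta_rot":[0,0,0]}]'
```

```text
time_s: 35.82
ee_pos: [618.6, 193.9, 100.5]
ee_rot: [-59.6, 89.9, -149.8]
force: [0.8, 0.4, -0.9]
gripper_width: 31.6
time_s: 36.23
ee_pos: [618.4, 194.4, 31.6]
ee_rot: [-67.9, 89.8, -158.1]
force: [-0.7, 0.4, -1.3]
gripper_width: 31.8
time_s: 36.48
ee_pos: [620.0, 196.0, 34.4]
ee_rot: [105.6, 89.9, 15.5]
force: [0.2, 0.4, -1.4]
gripper_width: 32.2
```

```bash
python3 -m creep '[{"translation":[-0.1,-0.1,-0.4],"delta_rot":[0,0,0]},{"translation":[0,0,-0.2],"delta_rot":[0,0,0]},{"translation":[0,0,-0.1],"delta_rot":[0,0,0]},{"translation":[0,0,0],"delta_rot":[0,0,0]}]'; python3 -m creep '[{"translation":[0,0,-0.1],"delta_rot":[0,0,0]},{"translation":[0,0,0],"delta_rot":[0,0,0]},{"translation":[0,0,0],"delta_rot":[0,0,0]}]';python3 -m creep '[{"translation":[0,0,-0.1],"delta_rot":[0,0,0]},{"translation":[0,0,0],"delta_rot":[0,0,0]},{"translation":[0,0,0],"delta_rot":[0,0,0]}]'
```

```text
time_s: 36.82
ee_pos: [617.9, 195.0, 25.9]
ee_rot: [-67.9, 90.0, -157.9]
force: [-0.4, 0.9, -1.5]
gripper_width: 31.7
time_s: 37.07
ee_pos: [618.2, 195.2, 25.4]
ee_rot: [110.9, 90.0, 20.8]
force: [0.5, 1.2, 0.4]
gripper_width: 32.0
time_s: 37.32
ee_pos: [618.3, 195.2, 25.4]
ee_rot: [111.1, 90.0, 21.0]
force: [-1.8, -1.2, 6.3]
gripper_width: 31.9
```

```bash
python3 -m creep '[{"translation":[0,0,0.05],"delta_rot":[0,0,0]},{"translation":[0,0,0],"delta_rot":[0,0,0]},{"translation":[0,0,0],"delta_rot":[0,0,0]},{"translation":[0,0,0],"delta_rot":[0,0,0]}]' -0.07; python3 -m creep '[{"translation":[0,0,1],"delta_rot":[0,0,0]},{"translation":[0,0,2.5],"delta_rot":[0,0,0]},{"translation":[0,0,3.5],"delta_rot":[0,0,0]},{"translation":[0,0,4],"delta_rot":[0,0,0]},{"translation":[0,0,4],"delta_rot":[0,0,0]}]';  python3 -m creep '[{"translation":[0,0,4],"delta_rot":[0,0,0]},{"translation":[-1,-2,3],"delta_rot":[0,0,0]},{"translation":[-2,-3,2],"delta_rot":[0,0,0]},{"translation":[-2,-3,1],"delta_rot":[0,0,0]},{"translation":[-2,-3,0],"delta_rot":[0,0,0]}]'; python3 -m creep '[{"translation":[-2,-3,0],"delta_rot":[0,0,0]},{"translation":[-2,-3,0],"delta_rot":[0,0,0]},{"translation":[0,0,0],"delta_rot":[0,0,0]},{"translation":[0,0,0],"delta_rot":[0,0,0]}]'
python3 - <<'E'
from h import *
s=readout.state();print(s['ee_pos'],s['time_s'])
save('wrist','w22');save('side','s22',(170,130,390,390),2.3)
E
```

```text
time_s: 37.65
ee_pos: [618.1, 195.1, 24.4]
ee_rot: [-29.3, 90.0, -119.4]
force: [-0.5, 0.3, 0.1]
gripper_width: 42.4
time_s: 38.07
ee_pos: [617.7, 194.9, 176.4]
ee_rot: [-72.8, 90.0, -162.9]
force: [0.8, -0.4, 0.6]
gripper_width: 42.2
time_s: 38.48
ee_pos: [548.5, 84.3, 278.4]
ee_rot: [95.7, 89.6, 5.6]
force: [1.7, 0.2, -1.2]
gripper_width: 42.2
time_s: 38.82
ee_pos: [507.5, 24.1, 275.7]
ee_rot: [102.3, 89.9, 12.0]
force: [0.6, 0.1, -0.0]
gripper_width: 42.3
[507.47290424  24.06511364 275.74109362] 38.8167
```

View pics/w22.png

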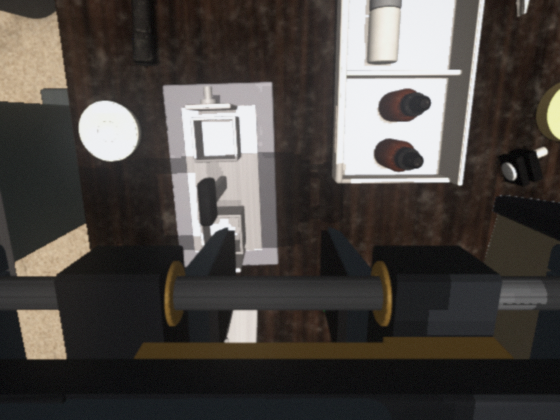

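View pics/s22.png

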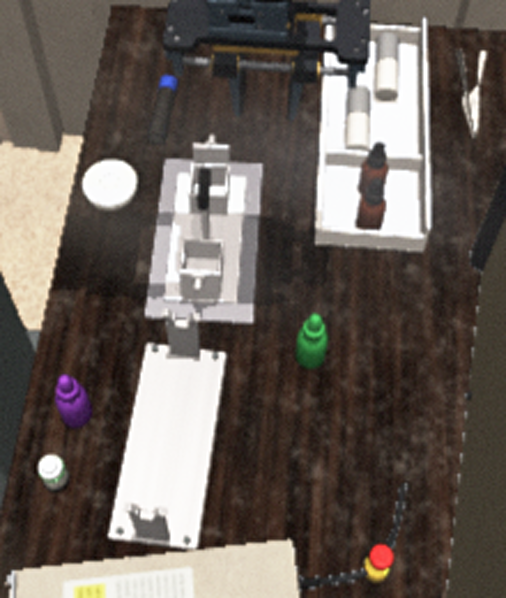

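```bash
python3 - <<'E'
from h import *
save('top','t23')
z=load('w22');C=cloud(z)
sel=(C[...,2]>112)&(C[...,2]<140)&(abs(C[...,0]-443)<25)&(abs(C[...,1]-20)<40)
for c in blobs(sel.astype(np.uint8)*255,20):
    P=np.array([onz(z,*q,124) for q in rect(c)[1]]);print('grip',P.round(1).tolist(),P.mean(0))
for y0 in(106,55):
    sel=(C[...,2]>85)&(C[...,2]<115)&(abs(C[...,0]-637)<25)&(abs(C[...,1]-y0)<22);print('cap',C[sel].mean(0),C[sel][:,2].max())
for x0,y0 in((654,288),(618,195)):
    C2=cloud(load('t23'));sel=(C2[...,2]>25)&(C2[...,2]<50)&(abs(C2[...,0]-x0)<25)&(abs(C2[...,1]-y0)<60);print('tube',C2[sel].mean(0),C2[sel].min(0),C2[sel].max(0))
for f in('t23',):
    for zz in (load('top0'),load(f)):
        b=blobs(mask(zz['p'],(110,150,80),(125,255,255)),10)
        print('blue end',[onz(zz,*cv2.minAreaRect(c)[0],12).round(0) for c in b])
E
```

```text
grip [[438.8, 41.1, 124.0], [451.7, 42.1, 124.0], [452.9, 2.5, 124.0], [439.5, 1.4, 124.0]] [445.70480519  21.77710098 124.        ]
cap [636.0320356  105.71149811  95.09554625] 100.39059954311813
cap [634.38053561  55.10823704  94.93573397] 99.94011216948822
tube [650.81501477 291.07965947  34.04425617] [630.00958582 228.70144569  25.19510399] [677.64776451 347.99648012  43.77257212]
tube [615.92330172 207.31102136  34.34779677] [600.1945831  167.4760554   25.10454181] [642.35364075 254.04555815  44.01117375]
blue end [array([369., 240.,  12.])]
blue end [array([369., 240.,  12.])]
```

View pics/t23.png

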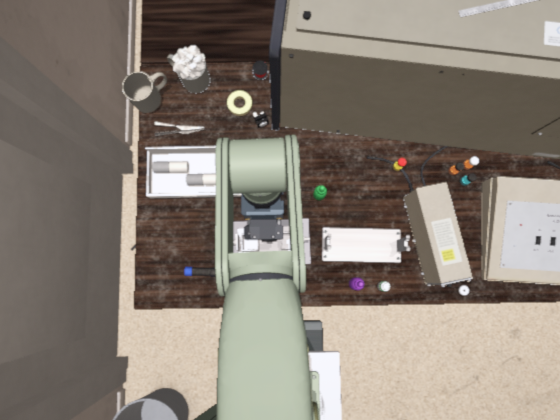

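```bash
python3 -c "
from workcell import env,readout
print(env.job_done(),readout.state()['time_s'])"
```

```text
the job is handed in; nothing more can be done
the job is handed in; nothing more can be done
```

I lifted the basket by its grip block straight up out of the forks with both amber bottles in it. It now stands empty on the mat, square and about 20 mm inside the mat's edges. Both bottles stand upright in the tray's narrow bay, and the two tubes that were present lie flat on the floor of its wide bay. I saw no third tube. The job took about 39 s.

The last checks showed:
- **Bottles:** the cap tops are at about 100 mm, which fits upright bottles on the 6 mm floor.
- **Tubes:** both lie inside the wide bay, at about x/y (654, 288) and (618, 195) mm.
- **Basket:** the final wrist view put its grip block at (446, 22) mm, against (443, 20) mm where I released it. I took this 2–3 mm as error from the oblique view and did not check it further.
- **Torch:** its blue end is unmoved.
- **Knock:** one tube had been knocked about 25 mm aside during the run. I measured it again before grasping it.

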